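Clamp the flow cell to the click

TASK

Put the flow cell (the plain metal plate with the upright fin) flat on the bed of the clamp press, between the two rails and up close to the back stop, with its fin at the open front; if the press's bridge is over the bed, swing it aside first. Then swing the bridge back over the cell against its stop and turn the knob clockwise until it slips and clicks, stopping after one to three clicks. Leave the tip box, bottle, beaker and jar where they stand.

Things in the scene. Friction and masses are not known exactly. Their poses are not given: they have to be found in the camera images.
- press: Clamp press fixed to the bench, place and yaw vary. Grey base plate 235 x 110 x 30 mm. Origin: on the bench under the bed's centre; x points from the open front to the column at the back (x = 120 mm), z up. The cell lies lengthwise along x between two steel rails 10 mm high, 100 mm long, 62 mm clear apart, centred on the bed; the back stop, 12 mm high, has its face at x = 68 mm; front open.
- bed (a point): Centre of the bed's top surface, 30 mm above the bench; axes as the press. The cell's own origin belongs here (3 mm of free play towards each rail and the back stop).
- column (a point): Point on the bridge's vertical pivot axis, 120 mm behind the bed centre and 150 mm above the bench; fixed, axes as the press. The hub round it is 48 mm across and tops out 138 mm above the bench.
- bridge (a joint): Angle of the aluminium bridge about the column, rad. 0: at its stop, knob and foot over the bed centre. Grows anticlockwise from above (to the press's -y), up to 1.7; starts at 0.35 to 1.35. Knob axis 120 mm from the pivot; bridge 34 to 52 mm wide, 95 to 120 mm above the bench. Friction 0.35 N m (3 N at the knob), stays where left. Below 0.85 the knob blocks a gripper loading the bed.
- knob_grip (a point): Centre of the black ribbed knob on the bridge's end, half way up: upright cylinder 48 mm across, from 146 to 181 mm above the bench, same height always. Grip it from above at any yaw. Swing the bridge by it: hold it and turn the hand with the bridge (so that it does not turn on the bridge), or push its side. White line on top. Under it the 40 mm screw collar (screw). The point turns with it.
- screw (a joint): Rotation of the screw collar in the bridge, rad, growing clockwise from above; it turns with the knob until that slips, and lowers the foot 4 mm per rad. At 0 the foot's underside is 68 mm above the bench; it meets a cell on the bed (top at 52 mm) at about 4.0. Starts at 1.5 to 3.0; least -2.4; friction 0.07 N m, stays where left.
- knob (a joint): Slip of the knob on the screw collar, rad, growing clockwise; starts at 0 and stays within 0.15 while they turn together. When the foot is tight (about 0.16 N m at the knob) it slips with a click past a sprung pawl every 0.785 rad: first click at 0.39, then 1.18, 1.96, the fourth at 2.75; it rests best midway (0.79, 1.57, 2.36). Knob turn = screw change + slip.
- foot: Steel presser foot under the bridge below the knob, a disc 30 mm across and 10 mm thick that slides up and down. Origin: centre of its underside.
- cell: Flow cell: plain aluminium plate 130 x 56 x 22 mm with an upright fin at one end; 0.3 to 0.6 kg. Origin: centre of its underside; x along its length, away from the fin, z up. Lies flat on the bench, left or right of the press, at any yaw within 1.2 rad of the world x axis.
- fin (a point): Grip point of the cell's fin, 46 mm above the cell's underside and 50 mm from its origin towards -x. The fin is 12 mm thick along the cell's x, 44 mm wide along its y, and stands from 22 mm to 60 mm above the underside. Axes as the cell. Pinch it across its thickness (12 mm) from above.
- tipbox: Bystander: closed box of pipette tips with a blue lid, 120 x 82 x 58 mm, on the other side of the press from the cell. Origin: centre of its underside.
- bottle: Bystander: amber bottle, 60 mm across, 150 mm high. Origin: centre of its underside.
- beaker: Bystander: open beaker, 76 mm across, 95 mm high. Origin: centre of its underside.
- jar: Bystander: low white screw-cap jar, 52 mm across, 65 mm high, on the press's right near its front corner. Origin: centre of its underside.

How it is judged:
On the way, in this order (a step that is already met when the one before it is completed fails the run):
1. the cell lies on the bed between the rails, fin at the front, let go (x of cell in the frame of bed between -0.012 and 0.006 m and y of cell in the frame of bed between -0.006 and 0.006 m and z of cell in the frame of bed below 0.003 m and x of fin in the frame of bed below -0.03 m and angle between cell's own z axis and vertical below 0.08 rad and contact force between the fingers and cell below 0.2 N), for 0.2 s.
2. the bridge is swung over the cell against its stop (value of joint bridge below 0.06 rad), for 0.1 s.
3. the knob has slipped by a click with the foot pressing on the cell (value of joint knob above 0.45 rad and contact force between foot and cell above 4 N), for 0.1 s.
At the end, for the whole second after the job is handed in: Cell flat on the bed, fin at the front (within 6 mm sideways, from 12 mm short of to 6 mm beyond the bed centre lengthwise); bridge within 0.06 rad of its stop; knob slipped one to three clicks (0.45 to 3.0 rad), foot pressing on the cell with over 4 N; all at rest, let go (all of step 3 and x of cell in the frame of bed between -0.012 and 0.006 m and y of cell in the frame of bed between -0.006 and 0.006 m and z of cell in the frame of bed below 0.003 m and x of fin in the frame of bed below -0.03 m and angle between cell's own z axis and vertical below 0.08 rad and value of joint bridge below 0.06 rad and value of joint knob below 3 rad and linear speed of cell below 0.01 m/s); the robot touches nothing.
It fails at once if the knob is driven past three clicks (value of joint knob above 3 rad).
It fails at once if the knob slips before the bridge is home (value of joint knob above 0.5 rad and value of joint bridge above 0.12 rad).
It fails at once if a bystander is moved or tipped (distance of any of tipbox, bottle, beaker, jar from where it was at the start of the episode above 0.03 m or angle between any of bottle, beaker, jar's own z axis and vertical above 0.5 rad).
It also fails if it takes over 72 s, if anything falls off the work surface, if the arm or the gripper's body presses on something with over 40 N, if the wrist force passes 120 N, or if a joint passes its speed limit or range.

ROBOT

A 6-joint arm with a two-finger parallel gripper is mounted at the origin on the work surface. World frame = base frame: x ahead of the robot, y to its left, z up, the work surface at z = 0. Lengths are in m, angles in rad, forces in N, time in s.
With the tool pointing down it reaches from about 0.25 to 0.775 m from the base axis. Payload 4 kg.
Tool frame: the origin (TCP) lies at the very end of the fingers, on their centre line; the grasp point (between the pads) lies 19 mm behind it; z points along the fingers, y is the direction in which the jaws open and shut (so a half turn about z gives the same grasp; the last joint's range is limited). The gripper opens to 94 mm and grips with 3 to 60 N. Pads are 16 mm wide; open, the fingers measure 119 mm over their backs; the gripper's body (75 mm by 177 mm) begins 78 mm behind the grasp point.
Start: joints at [1.083, 0.087, 1.371, -0, 1.684, -0.103], TCP at [0.206, 0.51, 0.17] pointing down, gripper open.
Joint ranges: [-3.1, 3.1], [-0.76, 2.03], [0.27, 2.55], [-1.08, 4.22], [0.17, 2.65], [-2.57, 2.57]. Speed limits (rad/s): [2.79, 2.79, 3.14, 3.14, 3.14, 3.14].

INTERFACE

Orientations are given as a unit quaternion [w, x, y, z].
In Python, from cell import read_state, capture, manip gives the robot as it stands.
- The arm moves only by the tool carry_out, never from a script. Its argument "targets" is a list of rows, each an object of numbers: "fingers": the finger opening in mm, from 0 to 94; "tx", "ty", "tz": the shift along the tool's x, y, z in mm; "yaw": the turn about the tool's z in rad. A call has 1 to 5 rows; each row is the pose to reach, as a shift and turn from the pose commanded when the call began, along the tool's axes at that moment; what a row does not reach only later rows make up. A row lasts 1/8 s, in which the tool goes at most 62.5 mm and 10.7 degrees, less where a joint would pass 70% of its speed; a pose out of reach is approached as far as the arm can. A call with a gripper value outside its range is refused whole. The fingers move at their own pace and stop on an object; "newtons" is the grip in N (left out, the last holds). Time passes only in rows, so rows that repeat a pose let the fingers close. It gives the time, the measured TCP pose, the force and the opening at its end, in the units of the state.
- read_state(): the state, without advancing time (a new reading comes with each control period).
- capture(name): name is "scene" or "top"; returns a dict with "image" (480x640x3 uint8, red, green, blue), "fx", "fy", "cx", "cy" (pixels), "dist" ([k1, k2, p1, p2, k3] as OpenCV has them; the pictures are not rectified), "R" (3x3) and "t" (3): a world point X has camera coordinates R X + t. Camera axes: x right, y down, z forward; pixel columns grow to the right and rows downward; lengths in m; the calibration is good to about 2 mm. A picture is of the moment at which its call begins. There is no depth.
- manip.hand_in(): hands the job in, once; it reports no verdict.
The state is a dict: "t": time; "qpos": joint angles; "joint_vel": joint speeds; "effort": joint torques, N m; "tool_pos": TCP position; "orientation": TCP orientation; "force": force on the tool from outside, world axes, zero at the start; "torque": the same for the moment, N m; "finger_gap": opening from 0.0 (shut) to 1.0 (fully open).
Only numpy, scipy, OpenCV 4.12 (cv2) and the standard library are available. Lean on these libraries where they do the work, as an engineer would, in place of code of your own. Each camera call takes 0.05 s, during which the arm holds its last target.

## Working session

There is one attempt and no reset: what is moved stays moved. The work goes in short steps, Python scripts to look and compute and a tool call to move; the robot and the scene stay as the last step left them, time stands still between calls to the robot, and variables do not carry over. Pictures are saved under pics/ and viewed, and the job is handed in when it is done.

Besides the shell and the picture viewer there is one more tool, called after "Request:" as a command line: name --argument value ..., lists and objects as JSON in quotes. carry_out: Moves the arm, as the interface text tells. Its arguments: {"type":"object","properties":{"targets":{"type":"array","items":{"type":"object","properties":{"fingers":{"type":"number"},"tx":{"type":"number"},"ty":{"type":"number"},"tz":{"type":"number"},"yaw":{"type":"number"}}}},"newtons":{"type":"number"}},"required":["targets"]}

```bash
mkdir -p pics; ls
python3 - <<'E'
from cell import read_state, capture, manip
import cv2,numpy as np
s=read_state();print(s)
for n in("scene","top"):
    c=capture(n);cv2.imwrite(f"pics/{n}0.png",c["image"][:,:,::-1])
    print(n,{k:np.round(v,4).tolist() for k,v in c.items() if k!="image"}, "campos",-c["R"].T@c["t"])
E
```

```text
pics
{'t': 0.0, 'qpos': array([ 1.08288260e+00,  8.79482762e-02,  1.37224001e+00,  2.13783234e-05,
        1.68358134e+00, -1.03112732e-01]), 'joint_vel': array([-8.71229324e-04, -1.28845345e-03, -8.43815135e-04,  1.18585298e-03,
       -2.68226790e-05, -7.65249953e-04]), 'effort': array([-1.79577869e-04, -3.40177310e+01, -3.02425039e+01,  7.19224149e-02,
        3.29249678e-02, -1.76802346e-04]), 'tool_pos': array([0.20616814, 0.50923053, 0.16861516]), 'orientation': array([-3.27163238e-04,  1.91214363e-01,  9.81547697e-01, -1.03821094e-03]), 'force': array([-0.41940889, -0.02269068,  1.19590794]), 'torque': array([-0.03349183,  0.060963  , -0.02398173]), 'finger_gap': 0.9994838936386472}
scene {'fx': 583.1624, 'fy': 583.1624, 'cx': 318.0119, 'cy': 245.9047, 'dist': [-0.0122, 0.0, 0.0, 0.0, 0.0], 'R': [[-0.1762, 0.9843, 0.0086], [0.6058, 0.1154, -0.7872], [-0.7758, -0.1335, -0.6167]], 't': [0.0821, -0.2534, 1.6315]} campos [1.43373573 0.16620902 0.80588843]
top {'fx': 563.6513, 'fy': 563.6513, 'cx': 321.7601, 'cy': 236.6443, 'dist': [-0.1708, 0.0, 0.0, 0.0, 0.0], 'R': [[0.0097, -0.9998, 0.0168], [-0.9889, -0.0121, -0.1483], [0.1484, -0.0152, -0.9888]], 't': [-0.0179, 0.5808, 1.3934]} campos [0.36765832 0.01031596 1.46425432]
```

View pics/scene0.png

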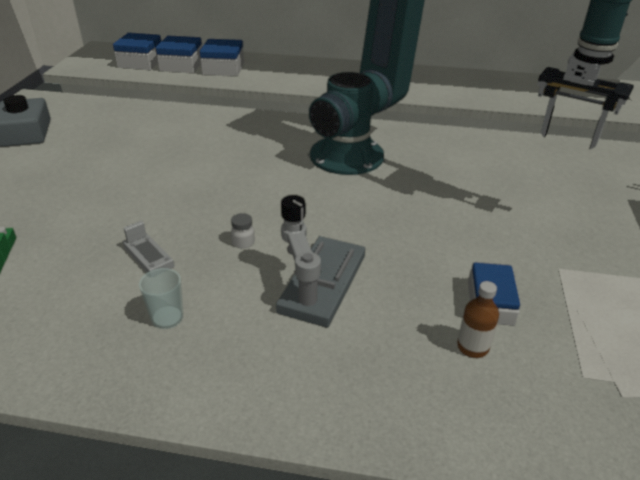

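View pics/top0.png

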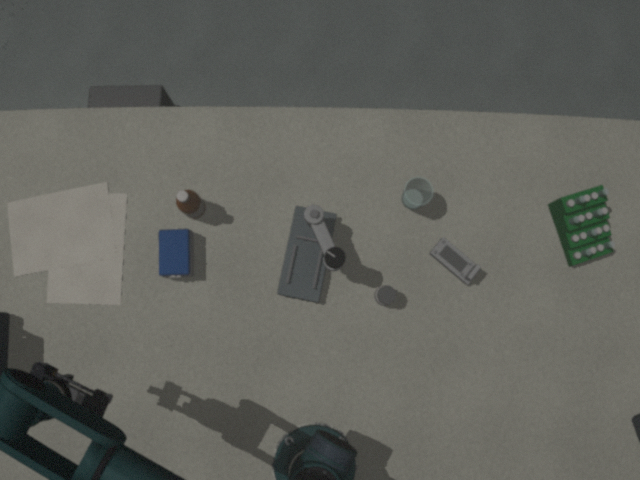

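The top view shows the press column at about (314,214), the knob at (334,258) and the cell near (457,262) with its fin at lower right. The jar is at (387,296) and the beaker at (417,193). I'll zoom in next.

Run:
```python
import cv2
t=cv2.imread("pics/top0.png");s=cv2.imread("pics/scene0.png")
cv2.imwrite("pics/tz.png",cv2.resize(t[190:310,265:345],None,fx=5,fy=5,interpolation=cv2.INTER_CUBIC)) 
cv2.imwrite("pics/tc.png",cv2.resize(t[225:295,420:500],None,fx=8,fy=8,interpolation=cv2.INTER_CUBIC)) 
cv2.imwrite("pics/sz.png",cv2.resize(s[180:340,110:380],None,fx=2.9,fy=2.9,interpolation=cv2.INTER_CUBIC))
```

```text
(no output)
```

View pics/tz.png

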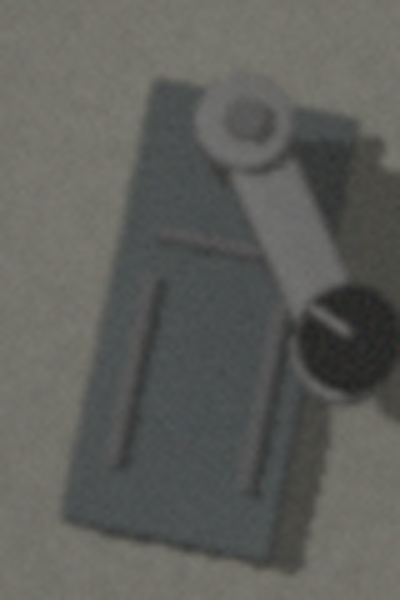

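View pics/tc.png

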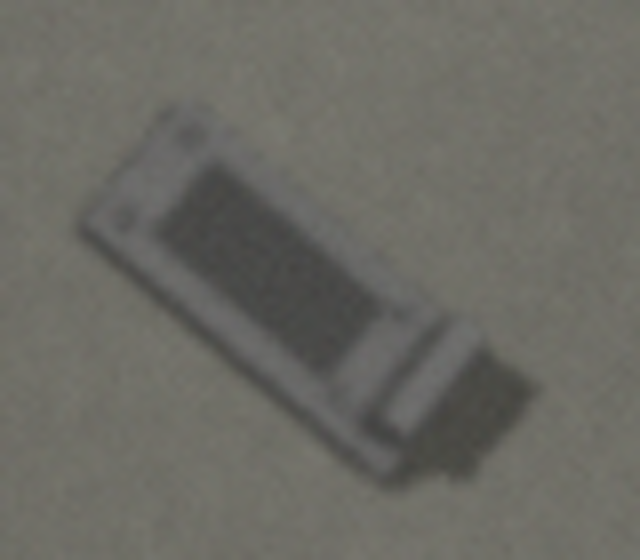

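View pics/sz.png

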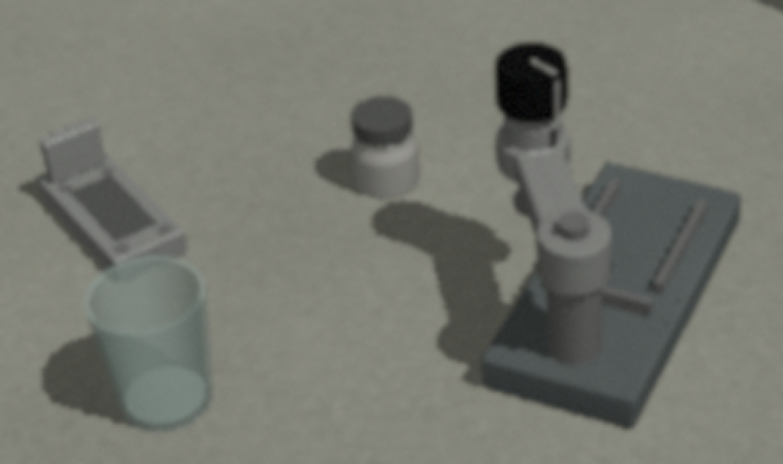

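```bash
cat > h.py <<'E'
import cv2,numpy as np
from cell import read_state, capture, manip
def cast(c,p,z):
    K=np.array([[c["fx"],0,c["cx"]],[0,c["fy"],c["cy"]],[0,0,1]])
    u=cv2.undistortPoints(np.array(p,float).reshape(-1,1,2),K,np.array(c["dist"])).reshape(-1,2)
    R=np.array(c["R"]);o=-R.T@c["t"]
    d=np.c_[u,np.ones(len(u))]@R
    return o+d*((z-o[2])/d[:,2])[:,None]
E
python3 - <<'E'
from h import *
c=capture("top");np.set_printoptions(precision=4,suppress=True)
tz=lambda P:np.array(P)/5.+[265,190]-.4
tc=lambda P:np.array(P)/8.+[420,225]-.44
print("plate",cast(c,tz([(155,80),(358,118),(272,555),(67,518)]),.03))
hub=cast(c,tz([(245,122)]),.138);print("hub",hub)
kn=cast(c,tz([(349,338)]),.181);print("knob",kn, np.linalg.norm(kn-hub-[0,0,.043]))
r=cast(c,tz([(160,275),(120,468),(285,310),(252,495)]),.04);print("rails",r)
print(np.arctan2(*(r[0]-r[1])[1::-1]),np.arctan2(*(r[2]-r[3])[1::-1]), r.mean(0))
print("stop",cast(c,tz([(158,240),(265,258)]),.042))
f=cast(c,tc([(448,322),(485,345),(412,437),(383,412)]),.06);print("fin",f,f.mean(0))
p=cast(c,tc([(178,100),(85,222),(395,480)]),.022);print("cell",p)
w=cast(c,tc([(215,160),(157,228),(385,312),(322,375)]),.022);print("window",w,w.mean(0))
print("cell yaw",np.arctan2(*(p[1]-p[2])[1::-1]),np.linalg.norm(p[1]-p[2]),np.linalg.norm(p[1]-p[0]))
print("jar",cast(c,[(387,296)],.065))
E
```

```text
plate [[ 0.6636  0.0569  0.03  ]
 [ 0.6449 -0.0486  0.03  ]
 [ 0.4189 -0.0064  0.03  ]
 [ 0.4364  0.0979  0.03  ]]
hub [[0.6213 0.01   0.138 ]]
knob [[ 0.513  -0.0389  0.181 ]] 0.11880932724219734
rails [[ 0.5602  0.0523  0.04  ]
 [ 0.4615  0.071   0.04  ]
 [ 0.543  -0.0116  0.04  ]
 [ 0.4487  0.0042  0.04  ]]
-0.18713048739572388 -0.1654341381399943 [0.5033 0.029  0.04  ]
stop [[ 0.5779  0.0536  0.042 ]
 [ 0.5693 -0.0011  0.042 ]]
fin [[ 0.5107 -0.4037  0.06  ]
 [ 0.5034 -0.4157  0.06  ]
 [ 0.474  -0.391   0.06  ]
 [ 0.4819 -0.3817  0.06  ]] [ 0.4925 -0.398   0.06  ]
cell [[ 0.5869 -0.3262  0.022 ]
 [ 0.5464 -0.2945  0.022 ]
 [ 0.4628 -0.3959  0.022 ]]
window [[ 0.5672 -0.3381  0.022 ]
 [ 0.5447 -0.3183  0.022 ]
 [ 0.5177 -0.3938  0.022 ]
 [ 0.497  -0.3722  0.022 ]] [ 0.5316 -0.3556  0.022 ]
cell yaw 0.8816372060494536 0.1313812168709954 0.05143106671626243
jar [[ 0.4304 -0.1749  0.065 ]]
```

```bash
cat >> h.py <<'E'
np.set_printoptions(precision=4,suppress=True)
from scipy.spatial.transform import Rotation as Ro
def pose():
    s=read_state();R=Ro.from_quat(np.r_[s["orientation"][1:],s["orientation"][0]]).as_matrix()
    return s,np.array(s["tool_pos"]),R,np.arctan2(R[1,1],R[0,1])
def goto(*W):
    s,p,R,psi=pose()
    print("t",s["t"],"p",p,"psi",round(psi,3),"j6",round(s["qpos"][5],3),"F",s["force"],"T",s["torque"],"gap",s["finger_gap"]*94)
    for w in W:
        d=R.T@(np.array(w[:3])-p)*1000
        y=(psi-w[3]+np.pi)%(2*np.pi)-np.pi
        print(w,"-> tx,ty,tz",np.round(d,1),"yaw",round(y,3))
E
python3 - <<'E'
from h import *
goto((.4,.2,.2,.72),(.479,0,.2,.72),(.479,0,.151,.72))
E
```

```text
t 0.15 p [0.2062 0.5094 0.1689] psi 1.186 j6 -0.103 F [-0.0925 -0.1669  0.3678] T [ 0.005  -0.0655  0.0469] gap 94.30805067490301
(0.4, 0.2, 0.2, 0.72) -> tx,ty,tz [-295.7 -214.1  -30.8] yaw 0.466
(0.479, 0, 0.2, 0.72) -> tx,ty,tz [-444.  -369.8  -30.6] yaw 0.466
(0.479, 0, 0.151, 0.72) -> tx,ty,tz [-444.  -369.7   18.4] yaw 0.466
```

Request:
carry_out --targets '[{"tx":-296,"ty":-214,"tz":-31,"yaw":0.47,"fingers":0},{"tx":-296,"ty":-214,"tz":-31,"yaw":0.47,"fingers":0},{"tx":-296,"ty":-214,"tz":-31,"yaw":0.47,"fingers":0},{"tx":-296,"ty":-214,"tz":-31,"yaw":0.47,"fingers":0},{"tx":-296,"ty":-214,"tz":-31,"yaw":0.47,"fingers":0}]'

```text
t: 0.78
tool_pos: [0.3724, 0.2442, 0.1962]
orientation: [0.0, 0.414, 0.91, 0.0]
force: [0.4, -0.4, 0.4]
finger_gap: 0.5
```

Run:
```python
from h import *
goto((.479,0,.2,.72),(.479,0,.152,.72))
```

```text
t 0.775 p [0.3724 0.2442 0.1962] psi 0.716 j6 -0.264 F [ 0.3973 -0.3685  0.4118] T [-0.0113 -0.0037  0.0397] gap 47.011248483290096
(0.479, 0, 0.2, 0.72) -> tx,ty,tz [-254.1  -80.    -3.9] yaw -0.004
(0.479, 0, 0.152, 0.72) -> tx,ty,tz [-254.1  -80.    44.1] yaw -0.004
```

Request:
carry_out --targets '[{"tx":-254,"ty":-80,"tz":-4},{"tx":-254,"ty":-80,"tz":-4},{"tx":-254,"ty":-80,"tz":-4},{"tx":-254,"ty":-80,"tz":-4},{"tx":-254,"ty":-80,"tz":44}]'

```text
$.targets[0]: bad value
```

Run:
```python
from h import *
goto((.479,0,.152,.72),(.517,-.042,.152,.72),(.543,-.071,.152,.72))
c=capture("top");cv2.imwrite("pics/t1.png",cv2.resize(c["image"][150:330,240:440,::-1],None,fx=3.5,fy=3.3))
```

```text
t 0.775 p [0.3724 0.2442 0.1962] psi 0.716 j6 -0.264 F [ 0.3973 -0.3685  0.4118] T [-0.0113 -0.0037  0.0397] gap 47.011248483290096
(0.479, 0, 0.152, 0.72) -> tx,ty,tz [-254.1  -80.    44.1] yaw -0.004
(0.517, -0.042, 0.152, 0.72) -> tx,ty,tz [-310.8  -78.9   44.2] yaw -0.004
(0.543, -0.071, 0.152, 0.72) -> tx,ty,tz [-349.7  -78.3   44.2] yaw -0.004
```

View pics/t1.png

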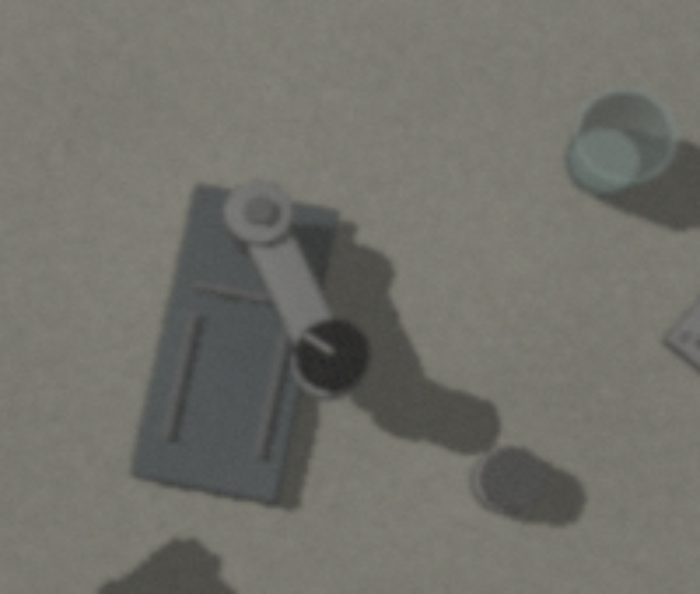

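That call was refused because every key has to be present in each row. The picture shows the scene unchanged, with the knob at about (335,357) in the crop.

Request:
carry_out --targets '[{"tx":-254,"ty":-80,"tz":-4,"yaw":0,"fingers":0},{"tx":-254,"ty":-80,"tz":-4,"yaw":0,"fingers":0},{"tx":-254,"ty":-80,"tz":-4,"yaw":0,"fingers":0},{"tx":-254,"ty":-80,"tz":-4,"yaw":0,"fingers":0},{"tx":-254,"ty":-80,"tz":-4,"yaw":0,"fingers":0}]'

```text
t: 1.45
tool_pos: [0.4787, -0.0009, 0.1994]
orientation: [-0.001, 0.417, 0.909, -0.0]
force: [0.6, 0.7, 0.4]
finger_gap: 0.005
```

Request:
carry_out --targets '[{"tx":0,"ty":0,"tz":24,"yaw":0,"fingers":0},{"tx":0,"ty":0,"tz":48,"yaw":0,"fingers":0},{"tx":0,"ty":0,"tz":48,"yaw":0,"fingers":0}]'

```text
t: 1.82
tool_pos: [0.4764, 0.003, 0.1499]
orientation: [-0.003, 0.414, 0.91, -0.001]
force: [-0.2, -0.3, -0.0]
finger_gap: 0.003
```

Run:
```python
from h import *
goto((.479,0,.152,.72),(.517,-.042,.152,.72),(.543,-.071,.152,.72))
```

```text
t 1.825 p [0.4764 0.003  0.1499] psi 0.717 j6 -0.83 F [-0.2465 -0.2919 -0.0392] T [-0.0416  0.0398  0.0215] gap 0.3287214485730858
(0.479, 0, 0.152, 0.72) -> tx,ty,tz [-4.  -0.  -2.1] yaw -0.003
(0.517, -0.042, 0.152, 0.72) -> tx,ty,tz [-60.6   1.   -2.3] yaw -0.003
(0.543, -0.071, 0.152, 0.72) -> tx,ty,tz [-99.6   1.5  -2.5] yaw -0.003
```

Request:
carry_out --targets '[{"tx":-12,"ty":0,"tz":-2,"yaw":0,"fingers":0},{"tx":-24,"ty":0,"tz":-2,"yaw":0,"fingers":0},{"tx":-36,"ty":0,"tz":-2,"yaw":0,"fingers":0},{"tx":-48,"ty":0,"tz":-2,"yaw":0,"fingers":0},{"tx":-60,"ty":0,"tz":-2,"yaw":0,"fingers":0}]'

```text
t: 2.45
tool_pos: [0.5182, -0.0442, 0.1542]
orientation: [-0.0, 0.415, 0.91, 0.0]
force: [0.2, -0.3, 0.2]
finger_gap: 0.004
```

Request:
carry_out --targets '[{"tx":-10,"ty":0,"tz":0,"yaw":0,"fingers":0},{"tx":-20,"ty":0,"tz":0,"yaw":0,"fingers":0},{"tx":-30,"ty":0,"tz":0,"yaw":0,"fingers":0},{"tx":-40,"ty":0,"tz":0,"yaw":0,"fingers":0},{"tx":-44,"ty":0,"tz":0,"yaw":0,"fingers":0}]'

```text
t: 3.08
tool_pos: [0.5468, -0.0771, 0.1541]
orientation: [-0.0, 0.415, 0.91, 0.0]
force: [0.5, -0.1, -0.7]
finger_gap: 0.007
```

Request:
carry_out --targets '[{"tx":20,"ty":0,"tz":0,"yaw":0,"fingers":0},{"tx":20,"ty":0,"tz":-60,"yaw":0,"fingers":0},{"tx":20,"ty":0,"tz":-70,"yaw":0,"fingers":0}]'

```text
t: 3.45
tool_pos: [0.5339, -0.0605, 0.2286]
orientation: [0.003, 0.414, 0.91, 0.001]
force: [-0.2, 0.1, 0.9]
finger_gap: 0.007
```

Run:
```python
from h import *
s,p,R,psi=pose()
d=.88
f=np.array([.4925,-.398])
goto((f[0],f[1],.22,.88),(f[0],f[1],.1,.88))
c=capture("scene");cv2.imwrite("pics/s1.png",cv2.resize(c["image"][150:350,100:400,::-1],None,fx=2.6,fy=2.6))
```

```text
t 3.45 p [ 0.5339 -0.0605  0.2286] psi 0.717 j6 -0.936 F [-0.1698  0.1267  0.9397] T [-0.0546  0.0012 -0.0132] gap 0.6134746666691867
(np.float64(0.4925), np.float64(-0.398), 0.22, 0.88) -> tx,ty,tz [-227.  -253.1    8.6] yaw -0.163
(np.float64(0.4925), np.float64(-0.398), 0.1, 0.88) -> tx,ty,tz [-226.4 -253.7  128.6] yaw -0.163
```

View pics/s1.png

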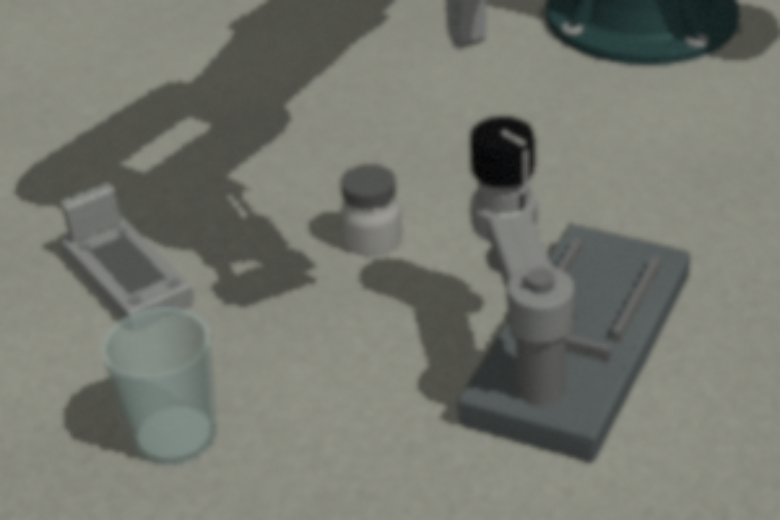

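```bash
cat >> h.py <<'E'
def proj(c,P):
    K=np.array([[c["fx"],0,c["cx"]],[0,c["fy"],c["cy"]],[0,0,1]])
    return cv2.projectPoints(np.array(P,float).reshape(-1,3),cv2.Rodrigues(np.array(c["R"]))[0],np.array(c["t"]),K,np.array(c["dist"]))[0].reshape(-1,2)
E
python3 - <<'E'
from h import *
s,p,R,psi=pose()
for n in("scene","top"):
    c=capture(n);cv2.imwrite(f"pics/{n}2.png",c["image"][:,:,::-1])
    print(n,proj(c,[p,(.513,-.039,.181),(.6213,.01,.138),(.4925,-.398,.06)]))
E
```

```text
scene [[280.3929 183.0726]
 [294.6813 199.5548]
 [309.0578 254.4216]
 [135.8035 223.7315]]
top [[345.2144 245.2917]
 [334.4556 257.2094]
 [313.5843 214.0117]
 [473.5567 271.9281]]
```

View pics/scene2.png

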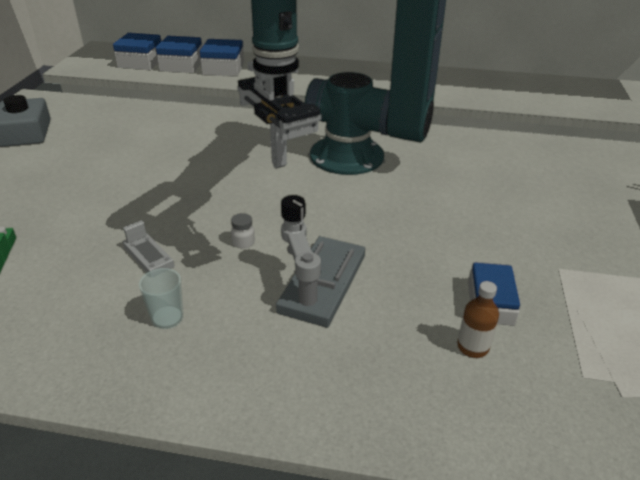

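View pics/top2.png

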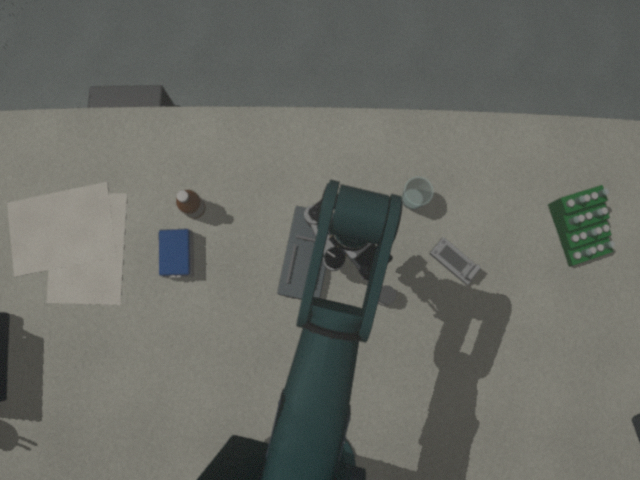

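The fingertip shows at about (280,163) in the scene view, but the reported TCP projects to (280,183), and the bridge has not moved. I'll check that mismatch before going on.

Run:
```python
from h import *
t=cv2.imread("pics/top2.png");s=cv2.imread("pics/scene2.png");s0=cv2.imread("pics/scene0.png")
a=cv2.resize(t[180:320,290:420],None,fx=4,fy=4,interpolation=cv2.INTER_CUBIC)[:560]
b=cv2.resize(s[60:260,220:340],None,fx=2.8,fy=2.8,interpolation=cv2.INTER_CUBIC)[:560]
a=cv2.convertScaleAbs(a,alpha=1.8)
print(a.shape,b.shape)
cv2.imwrite("pics/z2.png",np.hstack([a,np.zeros((560,800-520-240,3),np.uint8)[:, :0],b[:,:270]]))
cs=capture("scene");ct=capture("top")
st=np.array([.2062,.5094,.1689]);y=np.array([np.cos(1.186),np.sin(1.186),0])*.047
print("start proj scene",proj(cs,[st,st+y,st-y]),"top",proj(ct,[st,st+y,st-y]))
cv2.imwrite("pics/z3.png",cv2.resize(s0[40:180,500:640],None,fx=4,fy=4))
for n in(0,2): print
```

```text
(560, 520, 3) (560, 336, 3)
start proj scene [[563.6547 155.1696]
 [585.3766 160.9607]
 [542.5521 149.5491]] top [[ 96.1971 385.9094]
 [ 78.7879 377.3821]
 [113.9055 394.4477]]
```

View pics/z2.png

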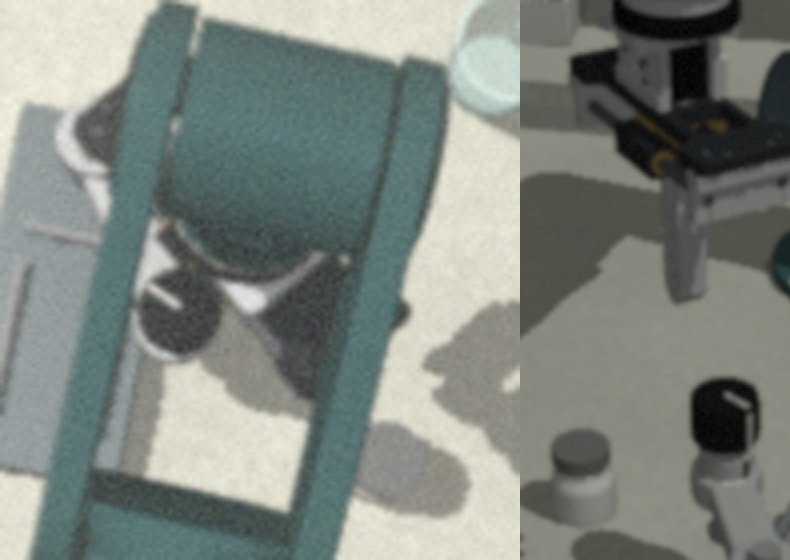

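View pics/z3.png

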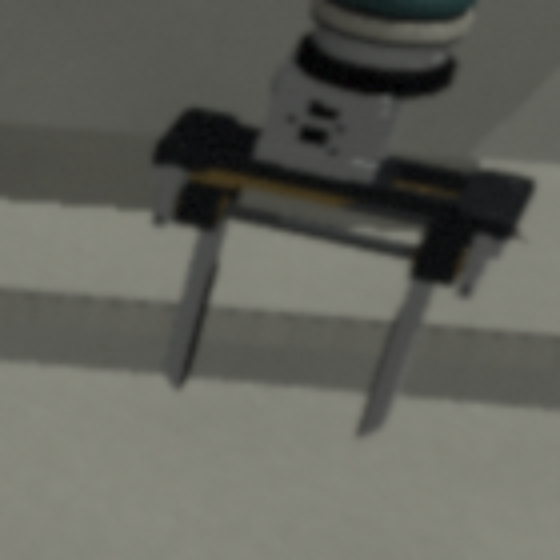

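Run:
```python
from h import *
cs=capture("scene");ct=capture("top")
print("origin",proj(cs,[(0,0,0)]),proj(ct,[(0,0,0)]))
t=cv2.imread("pics/top0.png")
cv2.imwrite("pics/z4.png",cv2.convertScaleAbs(cv2.resize(t[330:480,0:150],None,fx=4,fy=4,interpolation=cv2.INTER_CUBIC),alpha=1.8))
s=cv2.imread("pics/scene2.png")
cv2.imwrite("pics/z5.png",cv2.convertScaleAbs(cv2.resize(s[90:190,270:420],None,fx=5,fy=5,interpolation=cv2.INTER_CUBIC),alpha=1.5))
```

```text
origin [[347.3658 155.3567]] [[314.727  464.5924]]
```

View pics/z4.png

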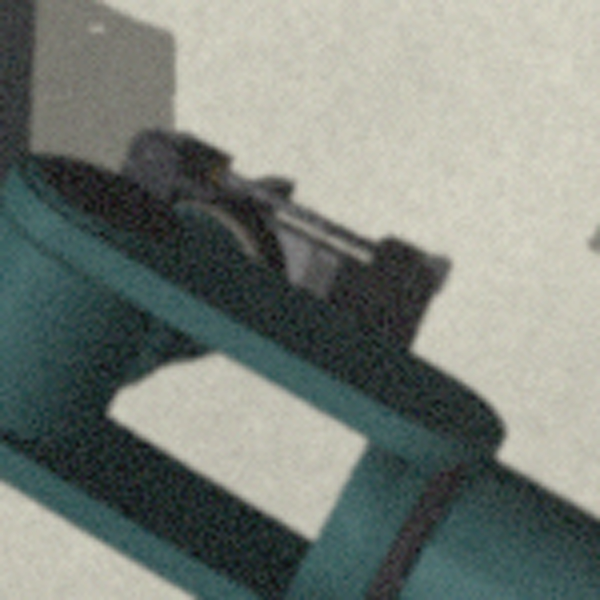

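View pics/z5.png

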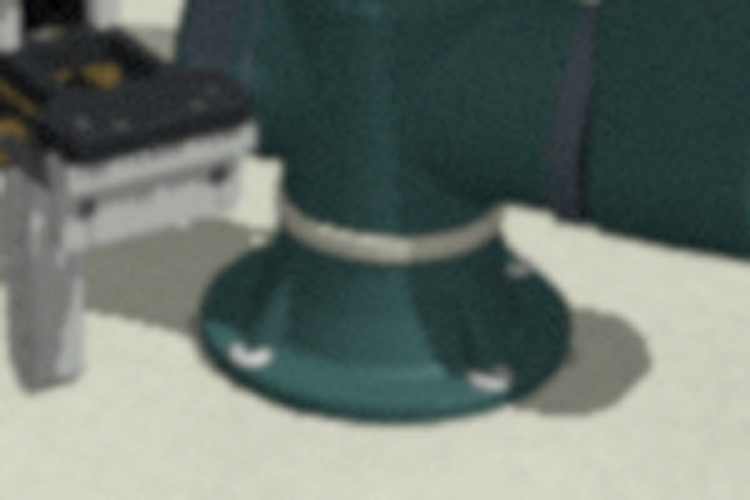

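Run:
```python
from h import *
ct=capture("top");cs=capture("scene");s,p,R,psi=pose()
print(s["qpos"])
def body(p,R,c,h):
    return proj(c,[p+R@np.array([a*.0375,b*.0885,-h]) for a,b in((1,1),(1,-1),(-1,-1),(-1,1))])
for dz in(0,.038):
    print("now",dz,body(p+[0,0,dz],R,ct,.097).round(0).tolist(),body(p+[0,0,dz],R,cs,.097).round(0).tolist())
for dx in (-.05,):
    print("dx",body(p+[dx,0,0],R,ct,.097).round(0).tolist(),body(p+[dx,0,0],R,cs,.097).round(0).tolist())
st=np.array([.2062,.5094,.1689])
x=np.array([np.sin(1.186),-np.cos(1.186),0]);
R0=np.array([-x,[np.cos(1.186),np.sin(1.186),0],[0,0,-1]]).T
for d in((0,0,0),(0,0,.038),(-.05,0,0)):
    print("start",d,body(st+d,R0,ct,.097).round(0).tolist(),body(st+d,R0,cs,.097).round(0).tolist())
```

```text
[-0.2205  0.0547  1.3009  0.0001  1.7882 -0.9365]
now 0 [[306.0, 219.0], [363.0, 285.0], [390.0, 261.0], [334.0, 196.0]] [[323.0, 155.0], [274.0, 115.0], [238.0, 124.0], [284.0, 166.0]]
now 0.038 [[306.0, 216.0], [364.0, 283.0], [393.0, 259.0], [335.0, 192.0]] [[323.0, 134.0], [274.0, 96.0], [237.0, 104.0], [283.0, 145.0]]
dx [[306.0, 243.0], [363.0, 309.0], [390.0, 285.0], [334.0, 220.0]] [[328.0, 141.0], [280.0, 104.0], [246.0, 112.0], [290.0, 152.0]]
start (0, 0, 0) [[39.0, 389.0], [109.0, 424.0], [122.0, 392.0], [52.0, 358.0]] [[623.0, 119.0], [539.0, 99.0], [529.0, 111.0], [616.0, 132.0]]
start (0, 0, 0.038) [[31.0, 391.0], [103.0, 427.0], [116.0, 394.0], [44.0, 359.0]] [[629.0, 102.0], [543.0, 83.0], [534.0, 95.0], [622.0, 115.0]]
start (-0.05, 0, 0) [[39.0, 411.0], [109.0, 447.0], [122.0, 416.0], [51.0, 381.0]] [[618.0, 109.0], [537.0, 90.0], [527.0, 102.0], [611.0, 122.0]]
```

Both views agree that the hand really sits about 38 mm higher than the reported TCP, with no sideways offset. The base and the objects project correctly, so the cameras are sound. The first push therefore went over the top of the knob. I'll lower over open bench and measure the offset there.

Run:
```python
from h import *
goto((.40,-.30,.20,.88),(.40,-.30,.08,.88))
```

```text
t 3.9 p [ 0.5329 -0.0614  0.223 ] psi 0.716 j6 -0.936 F [ 0.1021 -0.0454 -0.5816] T [-0.0007  0.0015 -0.0107] gap 0.6907542126480588
(0.4, -0.3, 0.2, 0.88) -> tx,ty,tz [ -92.8 -256.9   23.1] yaw -0.164
(0.4, -0.3, 0.08, 0.88) -> tx,ty,tz [ -93.  -256.7  143.1] yaw -0.164
```

Request:
carry_out --targets '[{"tx":-93,"ty":-257,"tz":23,"yaw":-0.164,"fingers":0},{"tx":-93,"ty":-257,"tz":23,"yaw":-0.164,"fingers":0},{"tx":-93,"ty":-257,"tz":23,"yaw":-0.164,"fingers":0},{"tx":-93,"ty":-257,"tz":23,"yaw":-0.164,"fingers":0},{"tx":-93,"ty":-257,"tz":23,"yaw":-0.164,"fingers":0}]'

```text
t: 4.53
tool_pos: [0.3983, -0.3027, 0.2]
orientation: [-0.001, 0.34, 0.94, 0.0]
force: [-0.3, 0.9, -0.5]
finger_gap: 0.002
```

Request:
carry_out --targets '[{"tx":0,"ty":0,"tz":40,"yaw":0,"fingers":0},{"tx":0,"ty":0,"tz":80,"yaw":0,"fingers":0},{"tx":0,"ty":0,"tz":120,"yaw":0,"fingers":0},{"tx":0,"ty":0,"tz":120,"yaw":0,"fingers":0}]'

```text
t: 5.03
tool_pos: [0.398, -0.2982, 0.0771]
orientation: [-0.004, 0.339, 0.941, 0.002]
force: [0.5, 0.9, -0.7]
finger_gap: 0.006
```

```bash
python3 - <<'E'
from h import *
goto((.40,-.30,.08,.88))
s,p,R,psi=pose()
for n in("scene","top"):
    c=capture(n);cv2.imwrite(f"pics/{n}3.png",c["image"][:,:,::-1])
    u=proj(c,[p,p+[0,0,.038]]);print(n,u)
    x,y=u[0].astype(int);x0=max(0,x-70);y0=max(0,y-80)
    print(x0,y0);im=c["image"][y0:y0+130,x0:x0+140,::-1]
    cv2.imwrite(f"pics/{n}3z.png",cv2.convertScaleAbs(cv2.resize(im,None,fx=4,fy=4,interpolation=cv2.INTER_CUBIC),alpha=1.5))
E
python3 -c "
import cv2,numpy as np
a=cv2.imread('pics/scene3z.png');b=cv2.imread('pics/top3z.png')
h=min(a.shape[0],b.shape[0]);m=np.hstack([a[:h],b[:h]]);cv2.imwrite('pics/z6.png',cv2.resize(m,None,fx=.71,fy=.71))"
```

```text
t 5.025 p [ 0.398  -0.2982  0.0771] psi 0.88 j6 -1.637 F [ 0.5097  0.931  -0.6829] T [-0.0176  0.04    0.0508] gap 0.5382924100842857
(0.4, -0.3, 0.08, 0.88) -> tx,ty,tz [-2.7 -0.1 -3. ] yaw -0.0
scene [[193.5619 198.3327]
 [191.4613 183.9767]]
123 118
top [[437.042  309.124 ]
 [440.4817 308.7806]]
367 229
```

View pics/z6.png

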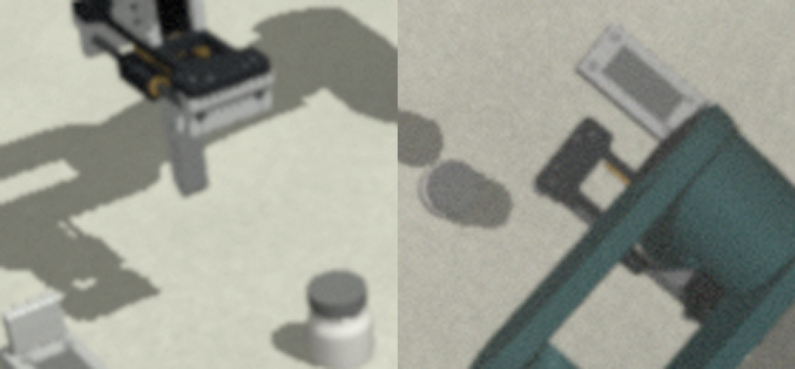

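The fingertip at scene (190,185.6) confirms the offset here too: real z is about reported z plus 36 mm. All the placing moves are relative, so that does no harm. Next is the fin.

Run:
```python
from h import *
goto((.4928,-.399,.08,.875),(.4928,-.399,-.006,.875))
```

```text
t 5.125 p [ 0.4008 -0.3006  0.0819] psi 0.88 j6 -1.637 F [ 0.7779 -0.4191 -0.2825] T [-0.0153  0.0822  0.0045] gap 0.557820495373438
(0.4928, -0.399, 0.08, 0.875) -> tx,ty,tz [-133.6  -17.2    1.9] yaw 0.005
(0.4928, -0.399, -0.006, 0.875) -> tx,ty,tz [-133.6  -17.2   87.9] yaw 0.005
```

Request:
carry_out --targets '[{"tx":-134,"ty":-17,"tz":2,"yaw":0.005,"fingers":94},{"tx":-134,"ty":-17,"tz":2,"yaw":0.005,"fingers":94},{"tx":-134,"ty":-17,"tz":2,"yaw":0.005,"fingers":94},{"tx":-134,"ty":-17,"tz":2,"yaw":0.005,"fingers":94},{"tx":-134,"ty":-17,"tz":2,"yaw":0.005,"fingers":94}]'

```text
t: 5.75
tool_pos: [0.4928, -0.3984, 0.081]
orientation: [0.001, 0.341, 0.94, -0.0]
force: [-0.2, -0.2, 0.1]
finger_gap: 0.499
```

Run:
```python
from h import *
goto((.4928,-.399,.08,.875),(.4928,-.399,-.006,.875))
s,p,R,psi=pose()
ims=[]
for n in("scene","top"):
    c=capture(n)
    x,y=proj(c,[(.5,-.4,.06)])[0].astype(int);x0=max(0,x-70);y0=max(0,y-80)
    print(n,x0,y0,proj(c,[p+[0,0,.036],p+[0,0,.036]+R@[0,.047,0],p+[0,0,.036]-R@[0,.047,0]]).round(1).tolist());im=c["image"][y0:y0+130,x0:x0+140,::-1]
    ims.append(cv2.convertScaleAbs(cv2.resize(im,None,fx=2.8,fy=2.8,interpolation=cv2.INTER_CUBIC),alpha=1.5))
cv2.imwrite("pics/z7.png",np.hstack(ims))
```

```text
t 5.75 p [ 0.4928 -0.3984  0.081 ] psi 0.875 j6 -1.645 F [-0.1515 -0.1667  0.1338] T [-0.0619  0.0626 -0.0305] gap 46.91034201615157
(0.4928, -0.399, 0.08, 0.875) -> tx,ty,tz [-0.4 -0.5  1. ] yaw 0.0
(0.4928, -0.399, -0.006, 0.875) -> tx,ty,tz [-0.2 -0.5 87. ] yaw 0.0
scene 63 145 [[130.6, 201.9], [140.8, 211.8], [120.9, 192.6]]
top 404 188 [[480.2, 269.8], [465.6, 257.4], [494.8, 282.1]]
```

View pics/z7.png

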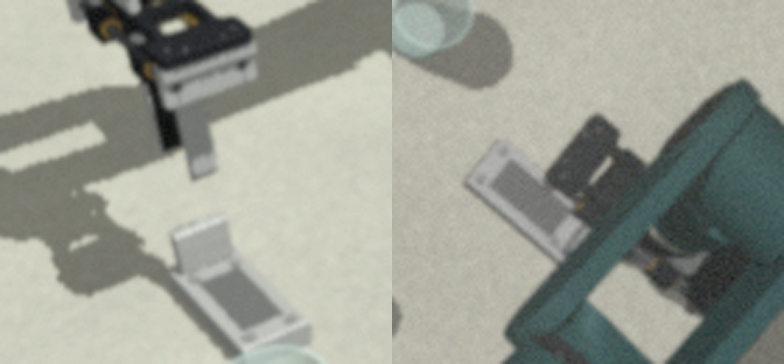

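Request:
carry_out --targets '[{"tx":0,"ty":0,"tz":20,"yaw":0,"fingers":70},{"tx":0,"ty":0,"tz":20,"yaw":0,"fingers":70},{"tx":0,"ty":0,"tz":50,"yaw":0,"fingers":70},{"tx":0,"ty":0,"tz":75,"yaw":0,"fingers":70},{"tx":0,"ty":0,"tz":87,"yaw":0,"fingers":70}]'

```text
t: 6.48
tool_pos: [0.4918, -0.3977, -0.0101]
orientation: [-0.002, 0.341, 0.94, 0.001]
force: [0.4, -0.7, 0.5]
finger_gap: 0.745
```

Run:
```python
from h import *
goto((.4928,-.399,-.006,.875))
s,p,R,psi=pose()
ims=[]
for n in("scene","top"):
    c=capture(n)
    x,y=proj(c,[(.5,-.4,.06)])[0].astype(int);x0=max(0,x-70);y0=max(0,y-80)
    print(n,x0,y0,proj(c,[p+[0,0,.036],p+[0,0,.036]+R@[0,.047,0],p+[0,0,.036]-R@[0,.047,0]]).round(1).tolist());im=c["image"][y0:y0+130,x0:x0+140,::-1]
    ims.append(cv2.convertScaleAbs(cv2.resize(im,None,fx=2.8,fy=2.8,interpolation=cv2.INTER_CUBIC),alpha=1.5))
cv2.imwrite("pics/z8.png",np.hstack(ims))
```

```text
t 6.475 p [ 0.4918 -0.3977 -0.0101] psi 0.875 j6 -1.645 F [ 0.3625 -0.6916  0.5238] T [-0.0695  0.0014 -0.0557] gap 70.04553397084045
(0.4928, -0.399, -0.006, 0.875) -> tx,ty,tz [-1.6 -0.4 -4.1] yaw -0.0
scene 63 145 [[138.9, 236.1], [148.8, 246.2], [129.4, 226.4]]
top 404 188 [[469.8, 273.3], [456.0, 261.7], [483.5, 284.9]]
```

View pics/z8.png

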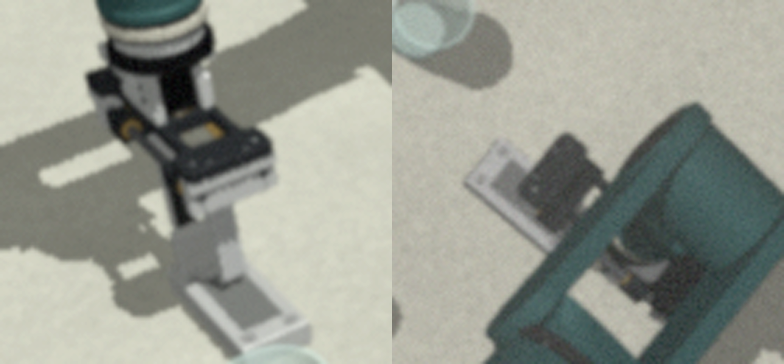

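Request:
carry_out --targets '[{"tx":0,"ty":0,"tz":0,"yaw":0,"fingers":0},{"tx":0,"ty":0,"tz":0,"yaw":0,"fingers":0},{"tx":0,"ty":0,"tz":0,"yaw":0,"fingers":0},{"tx":0,"ty":0,"tz":0,"yaw":0,"fingers":0},{"tx":0,"ty":0,"tz":0,"yaw":0,"fingers":0}]' --newtons 30

```text
t: 7.2
tool_pos: [0.493, -0.3989, -0.0077]
orientation: [0.0, 0.341, 0.94, -0.0]
force: [-0.0, -0.4, -0.8]
finger_gap: 0.248
```

Request:
carry_out --targets '[{"tx":0,"ty":0,"tz":0,"yaw":0,"fingers":0},{"tx":0,"ty":0,"tz":0,"yaw":0,"fingers":0},{"tx":0,"ty":0,"tz":0,"yaw":0,"fingers":0}]'

```text
t: 7.58
tool_pos: [0.4929, -0.3989, -0.0078]
orientation: [-0.0, 0.341, 0.94, -0.0]
force: [-0.6, -0.4, 0.5]
finger_gap: 0.126
```

Run:
```python
from h import *
goto((.4928,-.399,-.006,.875))
```

```text
t 7.575 p [ 0.4929 -0.3989 -0.0078] psi 0.875 j6 -1.645 F [-0.6338 -0.373   0.4594] T [-0.0209  0.086  -0.0261] gap 11.842174959062406
(0.4928, -0.399, -0.006, 0.875) -> tx,ty,tz [ 0.  -0.1 -1.8] yaw -0.0
```

The fin is gripped (11.8 mm), but the bridge isn't aside yet because the first push missed. I'll let the cell go where it lies, swing the bridge, and come back to this known pose.

Request:
carry_out --targets '[{"tx":0,"ty":0,"tz":0,"yaw":0,"fingers":80},{"tx":0,"ty":0,"tz":0,"yaw":0,"fingers":80},{"tx":0,"ty":0,"tz":0,"yaw":0,"fingers":80},{"tx":0,"ty":0,"tz":-50,"yaw":0,"fingers":80},{"tx":0,"ty":0,"tz":-110,"yaw":0,"fingers":0}]'

```text
t: 8.2
tool_pos: [0.4919, -0.3978, 0.1013]
orientation: [-0.002, 0.341, 0.94, 0.001]
force: [0.3, -0.7, 0.7]
finger_gap: 0.476
```

Request:
carry_out --targets '[{"tx":0,"ty":0,"tz":-60,"yaw":0,"fingers":0},{"tx":0,"ty":0,"tz":-100,"yaw":0,"fingers":0}]'

```text
t: 8.45
tool_pos: [0.4936, -0.3994, 0.2064]
orientation: [0.002, 0.341, 0.94, -0.001]
force: [0.3, -0.5, 0.7]
finger_gap: 0.272
```

Run:
```python
from h import *
goto((.479,0,.2,.72),(.479,0,.116,.72))
```

```text
t 8.45 p [ 0.4936 -0.3994  0.2064] psi 0.875 j6 -1.645 F [ 0.2753 -0.5276  0.7158] T [-0.0379  0.0439  0.0152] gap 25.525444454434894
(0.479, 0, 0.2, 0.72) -> tx,ty,tz [267.2 297.2   5. ] yaw 0.155
(0.479, 0, 0.116, 0.72) -> tx,ty,tz [267.6 297.2  89. ] yaw 0.155
```

Request:
carry_out --targets '[{"tx":267,"ty":297,"tz":5,"yaw":0.155,"fingers":0},{"tx":267,"ty":297,"tz":5,"yaw":0.155,"fingers":0},{"tx":267,"ty":297,"tz":5,"yaw":0.155,"fingers":0},{"tx":267,"ty":297,"tz":5,"yaw":0.155,"fingers":0},{"tx":267,"ty":297,"tz":5,"yaw":0.155,"fingers":0}]'

```text
t: 9.07
tool_pos: [0.4812, -0.0846, 0.1984]
orientation: [0.0, 0.413, 0.911, 0.0]
force: [0.8, 0.4, -0.1]
finger_gap: 0.003
```

Run:
```python
from h import *
goto((.479,0.005,.2,.72),(.479,0.005,.121,.72))
```

```text
t 9.075 p [ 0.4812 -0.0846  0.1984] psi 0.72 j6 -1.01 F [ 0.76    0.4475 -0.0664] T [-0.0312 -0.0137  0.0124] gap 0.31014911857770705
(0.479, 0.005, 0.2, 0.72) -> tx,ty,tz [68.9 57.4 -1.6] yaw -0.0
(0.479, 0.005, 0.121, 0.72) -> tx,ty,tz [68.9 57.3 77.4] yaw -0.0
```

Request:
carry_out --targets '[{"tx":69,"ty":57,"tz":-2,"yaw":0,"fingers":0},{"tx":69,"ty":57,"tz":-2,"yaw":0,"fingers":0},{"tx":69,"ty":57,"tz":38,"yaw":0,"fingers":0},{"tx":69,"ty":57,"tz":77,"yaw":0,"fingers":0},{"tx":69,"ty":57,"tz":77,"yaw":0,"fingers":0}]'

```text
t: 9.7
tool_pos: [0.4762, 0.0034, 0.118]
orientation: [-0.004, 0.413, 0.911, -0.001]
force: [-0.3, -0.9, 0.6]
finger_gap: 0.002
```

Run:
```python
from h import *
goto((.479,0.005,.121,.72),(.517,-.042,.121,.72),(.543,-.071,.121,.72))
```

```text
t 9.7 p [0.4762 0.0034 0.118 ] psi 0.72 j6 -0.833 F [-0.2682 -0.8834  0.6416] T [-0.064   0.0321  0.0034] gap 0.22833370941952516
(0.479, 0.005, 0.121, 0.72) -> tx,ty,tz [-0.6  3.2 -3. ] yaw 0.0
(0.517, -0.042, 0.121, 0.72) -> tx,ty,tz [-61.    0.7  -3.3] yaw 0.0
(0.543, -0.071, 0.121, 0.72) -> tx,ty,tz [-100.     1.2   -3.5] yaw 0.0
```

Request:
carry_out --targets '[{"tx":-12,"ty":0,"tz":0,"yaw":0,"fingers":0},{"tx":-24,"ty":0,"tz":0,"yaw":0,"fingers":0},{"tx":-36,"ty":0,"tz":0,"yaw":0,"fingers":0},{"tx":-48,"ty":0,"tz":0,"yaw":0,"fingers":0},{"tx":-60,"ty":0,"tz":0,"yaw":0,"fingers":0}]'

```text
t: 10.32
tool_pos: [0.5179, -0.043, 0.122]
orientation: [-0.001, 0.413, 0.911, -0.0]
force: [-5.0, 1.0, 0.6]
finger_gap: 0.005
```

Request:
carry_out --targets '[{"tx":-10,"ty":0,"tz":0,"yaw":0,"fingers":0},{"tx":-20,"ty":0,"tz":0,"yaw":0,"fingers":0},{"tx":-30,"ty":0,"tz":0,"yaw":0,"fingers":0},{"tx":-40,"ty":0,"tz":0,"yaw":0,"fingers":0},{"tx":-46,"ty":0,"tz":0,"yaw":0,"fingers":0}]'

```text
t: 10.95
tool_pos: [0.5504, -0.076, 0.1216]
orientation: [0.001, 0.412, 0.911, 0.002]
force: [-0.3, 5.9, 0.1]
finger_gap: 0.003
```

Request:
carry_out --targets '[{"tx":15,"ty":0,"tz":0,"yaw":0,"fingers":0},{"tx":15,"ty":0,"tz":-60,"yaw":0,"fingers":0},{"tx":15,"ty":0,"tz":-95,"yaw":0,"fingers":60}]'

```text
t: 11.32
tool_pos: [0.5388, -0.0656, 0.2184]
orientation: [0.002, 0.413, 0.911, -0.0]
force: [1.3, -0.1, 0.2]
finger_gap: 0.078
```

Run:
```python
from h import *
goto((.493,-.399,.15,.875),(.493,-.399,-.0078,.875))
c=capture("scene");cv2.imwrite("pics/s4.png",cv2.resize(c["image"][110:350,100:400,::-1],None,fx=2.3,fy=2.3))
```

```text
t 11.325 p [ 0.5388 -0.0656  0.2184] psi 0.72 j6 -0.945 F [ 1.2872 -0.0954  0.2037] T [ 0.011  -0.0252  0.0252] gap 7.36556336201164
(0.493, -0.399, 0.15, 0.875) -> tx,ty,tz [-220.2 -254.3   68.9] yaw -0.155
(0.493, -0.399, -0.0078, 0.875) -> tx,ty,tz [-219.7 -254.4  226.7] yaw -0.155
```

View pics/s4.png

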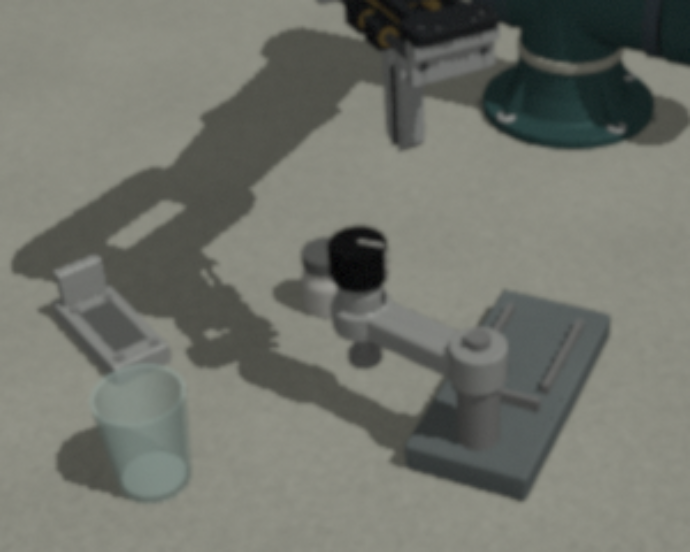

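The bridge has swung well aside, with the knob now at about (255,214) in the scene. Next I'll re-grip the cell.

Request:
carry_out --targets '[{"tx":-100,"ty":-115,"tz":0,"yaw":-0.155,"fingers":60},{"tx":-100,"ty":-115,"tz":0,"yaw":-0.155,"fingers":60},{"tx":-220,"ty":-254,"tz":69,"yaw":-0.155,"fingers":60},{"tx":-220,"ty":-254,"tz":69,"yaw":-0.155,"fingers":60},{"tx":-220,"ty":-254,"tz":69,"yaw":-0.155,"fingers":60}]'

```text
t: 12.0
tool_pos: [0.497, -0.3678, 0.1575]
orientation: [0.001, 0.341, 0.94, -0.001]
force: [0.2, -0.7, -0.2]
finger_gap: 0.624
```

Run:
```python
from h import *
goto((.493,-.399,.06,.875),(.493,-.399,-.0078,.875))
```

```text
t 12.0 p [ 0.497  -0.3678  0.1575] psi 0.875 j6 -1.603 F [ 0.1799 -0.7138 -0.1932] T [-0.0136 -0.0483 -0.0095] gap 58.6913999773977
(0.493, -0.399, 0.06, 0.875) -> tx,ty,tz [-16.7 -26.4  97.6] yaw 0.0
(0.493, -0.399, -0.0078, 0.875) -> tx,ty,tz [-16.6 -26.3 165.4] yaw 0.0
```

Request:
carry_out --targets '[{"tx":-17,"ty":-26,"tz":20,"yaw":0,"fingers":65},{"tx":-17,"ty":-26,"tz":75,"yaw":0,"fingers":65},{"tx":-17,"ty":-26,"tz":125,"yaw":0,"fingers":65},{"tx":-17,"ty":-26,"tz":155,"yaw":0,"fingers":65},{"tx":-17,"ty":-26,"tz":164,"yaw":0,"fingers":65}]'

```text
t: 12.62
tool_pos: [0.4923, -0.3953, -0.009]
orientation: [-0.002, 0.341, 0.94, 0.001]
force: [-0.2, 0.4, 0.6]
finger_gap: 0.693
```

Request:
carry_out --targets '[{"tx":0,"ty":0,"tz":0,"yaw":0,"fingers":0},{"tx":0,"ty":0,"tz":0,"yaw":0,"fingers":0},{"tx":0,"ty":0,"tz":0,"yaw":0,"fingers":0},{"tx":0,"ty":0,"tz":0,"yaw":0,"fingers":0},{"tx":0,"ty":0,"tz":0,"yaw":0,"fingers":0}]' --newtons 40

```text
t: 13.25
tool_pos: [0.4941, -0.397, -0.0056]
orientation: [0.0, 0.341, 0.94, -0.0]
force: [-0.4, -0.7, 0.1]
finger_gap: 0.195
```

Request:
carry_out --targets '[{"tx":0,"ty":0,"tz":0,"yaw":0,"fingers":0},{"tx":0,"ty":0,"tz":0,"yaw":0,"fingers":0}]'

```text
t: 13.5
tool_pos: [0.4935, -0.3976, -0.0057]
orientation: [-0.0, 0.341, 0.94, -0.001]
force: [-1.7, -1.5, 1.6]
finger_gap: 0.127
```

Run:
```python
from h import *
goto((.493,-.399,.10,.875))
```

```text
t 13.5 p [ 0.4935 -0.3976 -0.0057] psi 0.875 j6 -1.641 F [-1.679  -1.5217  1.5607] T [-0.3908  0.3936  0.0641] gap 11.943914133871736
(0.493, -0.399, 0.1, 0.875) -> tx,ty,tz [  -0.5   -1.5 -105.7] yaw -0.0
```

Request:
carry_out --targets '[{"tx":0,"ty":0,"tz":-20,"yaw":0,"fingers":0},{"tx":0,"ty":0,"tz":-60,"yaw":0,"fingers":0},{"tx":0,"ty":0,"tz":-110,"yaw":0,"fingers":0},{"tx":0,"ty":0,"tz":-160,"yaw":0,"fingers":0},{"tx":0,"ty":0,"tz":-215,"yaw":0,"fingers":0}]'

```text
t: 14.12
tool_pos: [0.4936, -0.3955, 0.2097]
orientation: [-0.001, 0.341, 0.94, 0.001]
force: [1.8, 0.6, -4.9]
finger_gap: 0.129
```

Run:
```python
from h import *
goto((.4511,.0394,.21,-.178))
```

```text
t 14.125 p [ 0.4936 -0.3955  0.2097] psi 0.876 j6 -1.641 F [ 1.7586  0.6026 -4.9365] T [-0.1714  0.0378 -0.0458] gap 12.141128894803137
(0.4511, 0.0394, 0.21, -0.178) -> tx,ty,tz [311.1 306.8   0.9] yaw 1.054
```

Request:
carry_out --targets '[{"tx":31,"ty":31,"tz":0,"yaw":0.1,"fingers":0},{"tx":66,"ty":65,"tz":0,"yaw":0.22,"fingers":0},{"tx":102,"ty":100,"tz":0,"yaw":0.34,"fingers":0},{"tx":138,"ty":136,"tz":0,"yaw":0.46,"fingers":0},{"tx":173,"ty":171,"tz":0,"yaw":0.58,"fingers":0}]'

```text
t: 14.75
tool_pos: [0.4698, -0.1519, 0.2088]
orientation: [-0.001, 0.597, 0.802, 0.001]
force: [1.1, 0.8, -5.3]
finger_gap: 0.124
```

Run:
```python
from h import *
goto((.4511,.0394,.21,-.178))
```

```text
t 14.75 p [ 0.4698 -0.1519  0.2088] psi 0.292 j6 -0.72 F [ 1.0503  0.8495 -5.2587] T [-0.0807  0.1467 -0.0286] gap 11.648327179555949
(0.4511, 0.0394, 0.21, -0.178) -> tx,ty,tz [188.6  37.1  -0.8] yaw 0.47
```

Request:
carry_out --targets '[{"tx":45,"ty":9,"tz":0,"yaw":0.12,"fingers":0},{"tx":90,"ty":18,"tz":0,"yaw":0.24,"fingers":0},{"tx":135,"ty":27,"tz":0,"yaw":0.36,"fingers":0},{"tx":175,"ty":34,"tz":0,"yaw":0.45,"fingers":0},{"tx":188,"ty":37,"tz":0,"yaw":0.47,"fingers":0}]'

```text
t: 15.38
tool_pos: [0.4499, 0.0392, 0.2091]
orientation: [-0.001, 0.765, 0.644, 0.0]
force: [0.8, 0.4, -4.9]
finger_gap: 0.126
```

Request:
carry_out --targets '[{"tx":0,"ty":0,"tz":50,"yaw":0,"fingers":0},{"tx":0,"ty":0,"tz":100,"yaw":0,"fingers":0},{"tx":0,"ty":0,"tz":140,"yaw":0,"fingers":0},{"tx":0,"ty":0,"tz":145,"yaw":0,"fingers":0},{"tx":0,"ty":0,"tz":145,"yaw":0,"fingers":0}]'

```text
t: 16.0
tool_pos: [0.452, 0.0363, 0.0651]
orientation: [0.0, 0.766, 0.643, 0.001]
force: [-0.7, -0.5, -4.4]
finger_gap: 0.125
```

```bash
cat > look.py <<'E'
from h import *
import sys
k=sys.argv[1]
ims=[]
for n,(x0,y0) in dict(scene=(230,170),top=(250,180)).items():
    c=capture(n);im=c["image"][y0:y0+160,x0:x0+160,::-1]
    cv2.imwrite(f"pics/{n}{k}.png",c["image"][:,:,::-1])
    ims.append(cv2.convertScaleAbs(cv2.resize(im,(400,400),interpolation=cv2.INTER_CUBIC),alpha=1.5))
    cv2.imwrite(f"pics/{n}{k}z.png",cv2.convertScaleAbs(cv2.resize(im,(600,600),interpolation=cv2.INTER_CUBIC),alpha=1.5))
cv2.imwrite(f"pics/z{k}.png",np.hstack(ims))
E
python3 - <<'E'
from h import *
goto((.4511,.0394,.065,-.178),(.4511,.0394,.0243,-.178))
E
python3 look.py 10
```

```text
t 16.0 p [0.452  0.0363 0.0651] psi -0.175 j6 0.129 F [-0.7481 -0.4727 -4.362 ] T [-0.0786  0.2572 -0.0104] gap 11.750596276493923
(0.4511, 0.0394, 0.065, -0.178) -> tx,ty,tz [ 2.9 -1.4  0.1] yaw 0.003
(0.4511, 0.0394, 0.0243, -0.178) -> tx,ty,tz [ 2.8 -1.4 40.8] yaw 0.003
```

View pics/z10.png

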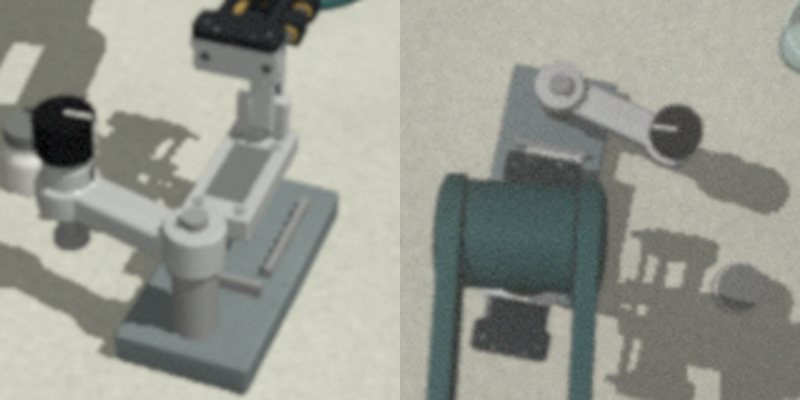

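View pics/scene10z.png

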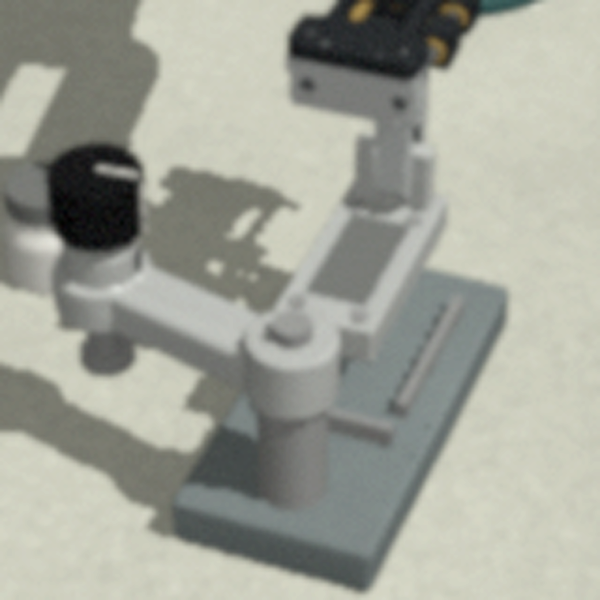

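```bash
cat >> h.py <<'E'
def bed(P,o=(.5033,.030),yaw=-.178):
    P=np.atleast_2d(P)[:,:2]-np.array(o);c,s=np.cos(yaw),np.sin(yaw)
    return np.c_[P@[c,s],P@[-s,c]]*1000
E
python3 - <<'E'
from h import *
c=capture("scene");f=lambda P:np.array(P)*160/600.+[230,170]-.35
s,p,R,psi=pose();print("tcp bed",bed(p),psi)
print("cell left edge",bed(cast(c,f([(443,208),(370,333)]),.0928)))
print("cell back bottom",bed(cast(c,f([(368,357)]),.0708)))
print("win",bed(cast(c,f([(347,215),(411,228),(312,290),(363,302)]),.0928)))
print("rail ctr",bed(cast(c,f([(401,400),(457,297)]),.04)))
print("stop right end",bed(cast(c,f([(393,428),(333,413)]),.042)))
print("plate corners",bed(cast(c,f([(508,290),(365,562),(176,512)]),.03)))
E
```

```text
tcp bed [[-50.1564  -2.9018]] -0.17496027200203276
cell left edge [[-51.8823  21.4224]
 [ 65.6898  20.2271]]
cell back bottom [[59.2738 17.2929]]
win [[-26.612  -26.021 ]
 [-27.8736  10.8234]
 [ 42.8934 -20.3362]
 [ 42.8384   8.2185]]
rail ctr [[ 51.7243  33.8871]
 [-43.2859  34.7605]]
stop right end [[76.5    37.8924]
 [76.5926  4.4445]]
plate corners [[-72.1756  56.7273]
 [162.7012  53.3561]
 [163.4548 -48.3171]]
```

The press frame cast from the scene view agrees with the one from the top view. The cell sits about 7 mm too far to bed -y (left edge at y 21 instead of 28) and about 3 mm further back than I want, so I'll correct both and recheck.

Request:
carry_out --targets '[{"tx":7,"ty":-2.5,"tz":0,"yaw":0,"fingers":0},{"tx":7,"ty":-2.5,"tz":12,"yaw":0,"fingers":0},{"tx":7,"ty":-2.5,"tz":23,"yaw":0,"fingers":0},{"tx":7,"ty":-2.5,"tz":23,"yaw":0,"fingers":0}]'

```text
t: 16.65
tool_pos: [0.4486, 0.0433, 0.039]
orientation: [-0.001, 0.766, 0.643, -0.002]
force: [-0.0, 1.1, -5.8]
finger_gap: 0.127
```

```bash
python3 look.py 11;python3 - <<'E'
from h import *
s,p,R,psi=pose();print("tcp bed",p,bed(p),psi,s["force"])
E
```

```text
tcp bed [0.4499 0.0433 0.0405] [[-54.8629   3.624 ]] -0.17514165619528507 [-0.9174 -0.2002 -4.0571]
```

View pics/scene11z.png

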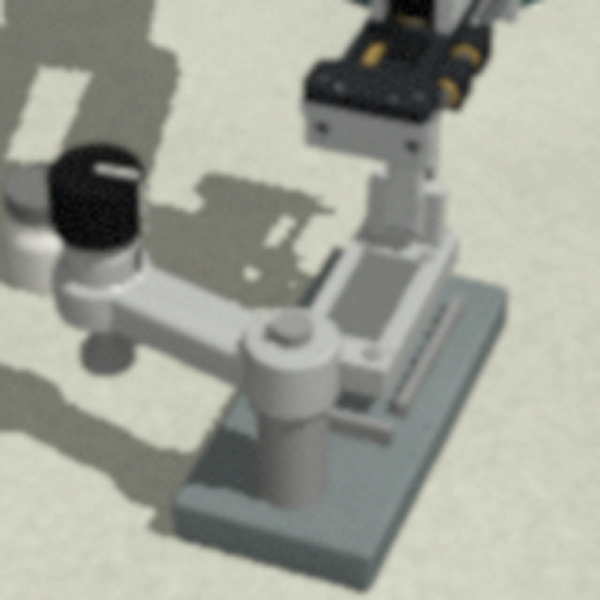

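Run:
```python
from h import *
c=capture("scene");f=lambda P:np.array(P)*160/600.+[230,170]-.35
for y in(-.178,-.184):
  B=lambda P:bed(P,yaw=y)
  print("cell left edge",B(cast(c,f([(455,242),(385,368)]),.0682)))
  print("back bottom",B(cast(c,f([(380,397)]),.0462)))
  print("win",B(cast(c,f([(365,252),(424,262),(377,347)]),.0682)))
  print("rail ctr",B(cast(c,f([(401,402),(458,298)]),.04)))
# automatic: gradient profile across rows for left edge
g=cv2.cvtColor(cv2.imread("pics/scene11.png"),cv2.COLOR_BGR2GRAY)
for r in(245,250,255,260,265): print(r,g[r,318:360].tolist())
```

```text
cell left edge [[-55.9528  28.2211]
 [ 61.5843  27.5914]]
back bottom [[60.2077 24.8618]]
win [[-29.0654 -15.8792]
 [-32.1572  17.7975]
 [ 46.8779  17.9803]]
rail ctr [[ 53.256   34.412 ]
 [-42.6207  35.5659]]
cell left edge [[-56.1211  27.8849]
 [ 61.4176  27.9604]]
back bottom [[60.0575 25.2226]]
win [[-28.9696 -16.0533]
 [-32.2635  17.6042]
 [ 46.7692  18.2612]]
rail ctr [[ 53.0486  34.7309]
 [-42.8334  35.3095]]
245 [126, 127, 125, 115, 99, 85, 82, 82, 81, 82, 82, 82, 81, 82, 82, 81, 83, 81, 82, 82, 88, 103, 119, 125, 128, 129, 127, 118, 105, 100, 96, 92, 91, 91, 90, 91, 94, 95, 97, 99, 104, 111]
250 [116, 100, 86, 82, 81, 81, 83, 82, 81, 82, 81, 82, 82, 82, 81, 82, 82, 86, 99, 117, 125, 127, 128, 128, 122, 109, 100, 97, 94, 89, 88, 92, 98, 102, 98, 93, 90, 89, 90, 89, 89, 91]
255 [102, 90, 82, 81, 81, 81, 83, 82, 82, 81, 82, 81, 81, 81, 85, 93, 112, 124, 126, 127, 128, 124, 114, 102, 97, 94, 89, 78, 71, 84, 97, 100, 93, 87, 86, 88, 91, 91, 90, 90, 90, 90]
260 [128, 128, 124, 120, 121, 117, 116, 113, 108, 105, 98, 92, 94, 109, 122, 126, 128, 129, 126, 118, 104, 97, 96, 93, 89, 81, 82, 94, 100, 96, 91, 88, 89, 92, 90, 90, 91, 93, 92, 94, 90, 80]
265 [117, 108, 110, 120, 125, 126, 128, 127, 121, 111, 104, 104, 109, 115, 123, 124, 118, 106, 99, 97, 93, 85, 77, 81, 92, 99, 98, 90, 87, 89, 91, 92, 91, 92, 91, 92, 94, 91, 86, 75, 72, 84]
```

The left edge is now at bed y = 28, so the cell is centred, the yaw matches, and its x is about -3.5 mm. Now I'll lower it.

Request:
carry_out --targets '[{"tx":0,"ty":0,"tz":4,"yaw":0,"fingers":0},{"tx":0,"ty":0,"tz":8,"yaw":0,"fingers":0},{"tx":0,"ty":0,"tz":11,"yaw":0,"fingers":0},{"tx":0,"ty":0,"tz":13,"yaw":0,"fingers":0},{"tx":0,"ty":0,"tz":13,"yaw":0,"fingers":0}]'

```text
t: 17.42
tool_pos: [0.4501, 0.0434, 0.0278]
orientation: [-0.0, 0.766, 0.643, -0.0]
force: [-0.2, 0.7, -3.7]
finger_gap: 0.122
```

```bash
python3 look.py 12;python3 - <<'E'
from h import *
s,p,R,psi=pose();print("tcp bed",p,bed(p),psi,s["force"],s["torque"])
E
```

```text
tcp bed [0.4504 0.0433 0.0281] [[-54.445    3.7606]] -0.1750031055224603 [-0.2546  0.2373 -4.9572] [-0.0346  0.3293 -0.0009]
```

View pics/scene12z.png

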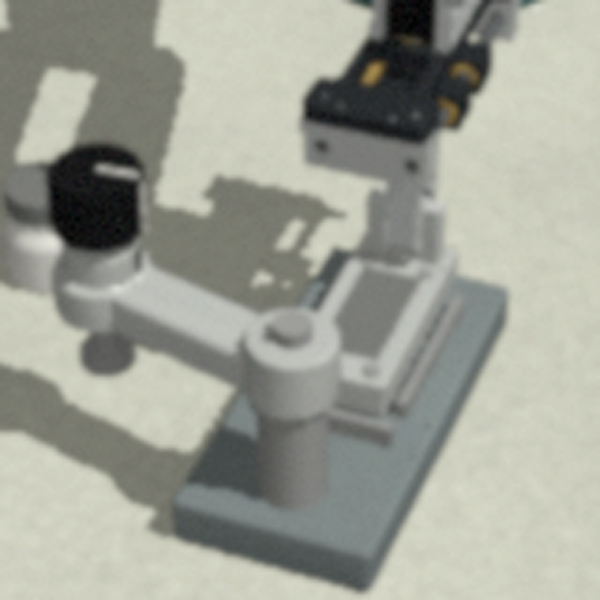

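The cell is now inside the rails, about 3 mm above the bed, and the force shows only its weight. I'll lower it the rest of the way.

Request:
carry_out --targets '[{"tx":0,"ty":0,"tz":1.5,"yaw":0,"fingers":0},{"tx":0,"ty":0,"tz":3,"yaw":0,"fingers":0},{"tx":0,"ty":0,"tz":3,"yaw":0,"fingers":0}]'

```text
t: 17.9
tool_pos: [0.4501, 0.0433, 0.0248]
orientation: [-0.0, 0.766, 0.643, -0.0]
force: [-0.2, 0.1, -4.5]
finger_gap: 0.124
```

Run:
```python
from h import *
s,p,R,psi=pose();print("tcp bed",p,bed(p),psi,s["force"],s["torque"])
```

```text
tcp bed [0.4501 0.0433 0.0248] [[-54.7224   3.7128]] -0.17503751839129172 [-0.1636  0.1168 -4.5463] [ 0.0084  0.2652 -0.    ]
```

Request:
carry_out --targets '[{"tx":0,"ty":0,"tz":1,"yaw":0,"fingers":0},{"tx":0,"ty":0,"tz":1.5,"yaw":0,"fingers":0}]'

```text
t: 18.15
tool_pos: [0.4504, 0.0434, 0.0242]
orientation: [0.0, 0.766, 0.643, 0.0]
force: [-2.3, -0.5, 1.9]
finger_gap: 0.124
```

Run:
```python
from h import *
s,p,R,psi=pose();print("tcp bed",p,bed(p),psi,s["force"],s["torque"])
```

```text
tcp bed [0.4504 0.0434 0.0242] [[-54.3981   3.7952]] -0.1749374218427927 [-2.2939 -0.5467  1.8564] [-0.0011  0.6274  0.0431]
```

It has touched down where expected (z 0.0242, force changed sign). I'll release and retreat.

Request:
carry_out --targets '[{"tx":0,"ty":0,"tz":0,"yaw":0,"fingers":50},{"tx":0,"ty":0,"tz":0,"yaw":0,"fingers":50},{"tx":0,"ty":0,"tz":0,"yaw":0,"fingers":50},{"tx":0,"ty":0,"tz":0,"yaw":0,"fingers":50},{"tx":0,"ty":0,"tz":-20,"yaw":0,"fingers":50}]'

```text
t: 18.77
tool_pos: [0.4487, 0.0433, 0.0421]
orientation: [-0.001, 0.766, 0.643, -0.001]
force: [0.4, 0.1, -0.3]
finger_gap: 0.529
```

Request:
carry_out --targets '[{"tx":0,"ty":0,"tz":-50,"yaw":0,"fingers":40},{"tx":0,"ty":0,"tz":-110,"yaw":0,"fingers":0},{"tx":0,"ty":0,"tz":-160,"yaw":0,"fingers":0},{"tx":-60,"ty":-80,"tz":-160,"yaw":0,"fingers":0},{"tx":-100,"ty":-120,"tz":-160,"yaw":0,"fingers":0}]'

```text
t: 19.4
tool_pos: [0.3408, -0.0183, 0.2044]
orientation: [0.001, 0.766, 0.643, 0.0]
force: [-0.4, -1.5, 0.9]
finger_gap: 0.038
```

```bash
python3 look.py 13;python3 - <<'E'
from h import *
goto((.5,-.2,.2,.8))
E
```

```text
t 19.5 p [ 0.3384 -0.0194  0.2042] psi -0.179 j6 -0.045 F [ 0.5128  0.1673 -0.6859] T [-0.046   0.1005 -0.0005] gap 0.609443330397924
(0.5, -0.2, 0.2, 0.8) -> tx,ty,tz [-148.8  191.2    4.8] yaw -0.979
```

View pics/z13.png

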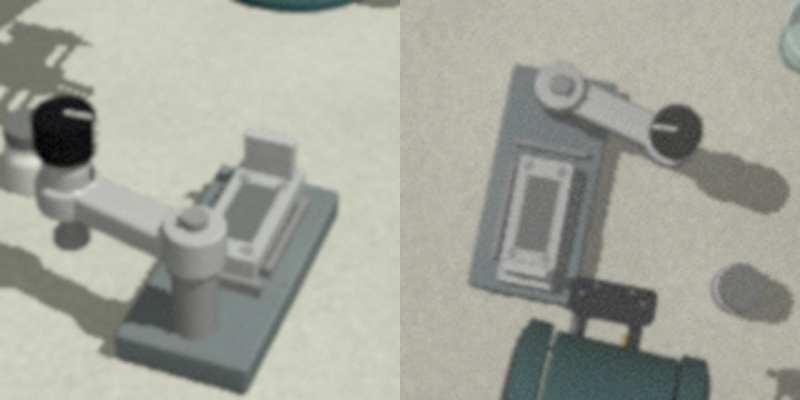

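View pics/top13.png

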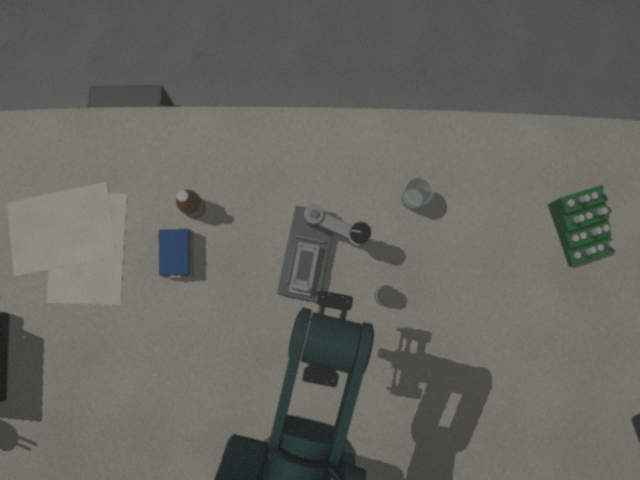

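Run:
```python
from h import *
c=capture("top");i=cv2.imread("pics/top13.png")
cv2.imwrite("pics/z14.png",cv2.convertScaleAbs(cv2.resize(i[195:310,270:385],(690,690)[:2],interpolation=cv2.INTER_CUBIC)[:598],alpha=1.6))
```

```text
(no output)
```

View pics/z14.png

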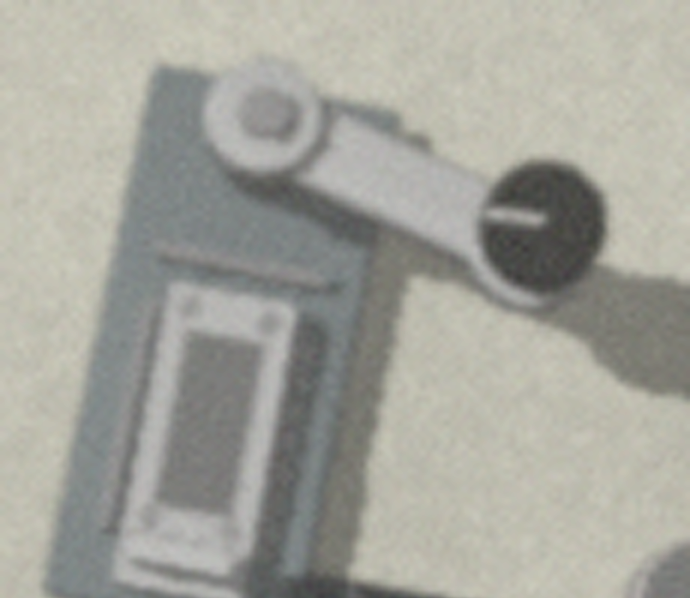

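Run:
```python
from h import *
c=capture("top");f=lambda P:np.array(P)/6.+[270,195]-.42
B=lambda P:bed(P,yaw=-.181)
print("cell back",B(cast(c,f([(172,283),(296,304)]),.052)))
print("cell sides mid",B(cast(c,f([(143,435),(271,435)]),.052)))
print("stop",B(cast(c,f([(160,256),(338,290)]),.042)))
h=cast(c,f([(266,113)]),.138);print("hub",h,B(h))
k=cast(c,f([(542,226)]),.181);print("knob",k,B(k))
v=k-h;print("bridge",(np.arctan2(v[0,1],v[0,0])-(np.pi-.181))%(2*np.pi),np.hypot(v[0,0],v[0,1]))
l=cast(c,f([(485,215),(545,218)]),.181);print("line dir",np.arctan2(*(l[0]-l[1])[1::-1]))
```

```text
cell back [[ 58.3341  28.8964]
 [ 59.5965 -24.1124]]
cell sides mid [[ -7.0749  28.2697]
 [  3.2049 -24.3661]]
stop [[ 70.0532  36.6833]
 [ 70.2474 -40.338 ]]
hub [[0.6228 0.0092 0.138 ]] [[121.2556   1.0749]]
knob [[ 0.5716 -0.0975  0.181 ]] [[  90.1713 -113.0874]]
bridge 1.3049585881567252 0.11831847789178465
line dir 1.532905014199933
```

The cell is on the bed between the rails with its fin at the front: x about -4 to -6 mm, y about +2 mm. The bridge is at 1.305 rad with the knob at (0.572, -0.098). Next I'll grip the knob with the wrist wound back, to leave room for turning.

Run:
```python
from h import *
goto((.5716,-.0975,.2,2.2))
```

```text
t 19.6 p [ 0.3413 -0.0181  0.204 ] psi -0.177 j6 -0.043 F [ 0.2751  0.0961 -0.454 ] T [-0.0956  0.0626  0.0416] gap 0.4397056725139864
(0.5716, -0.0975, 0.2, 2.2) -> tx,ty,tz [-37.7 240.6   4.6] yaw -2.377
```

Request:
carry_out --targets '[{"tx":-3,"ty":20,"tz":0,"yaw":-0.18,"fingers":90},{"tx":-6,"ty":40,"tz":0,"yaw":-0.36,"fingers":90},{"tx":-9,"ty":60,"tz":0,"yaw":-0.54,"fingers":90},{"tx":-12,"ty":80,"tz":0,"yaw":-0.72,"fingers":90},{"tx":-15,"ty":100,"tz":0,"yaw":-0.9,"fingers":90}]'

```text
t: 20.23
tool_pos: [0.4391, -0.0493, 0.2027]
orientation: [-0.001, 0.407, 0.913, 0.0]
force: [-0.0, 0.6, -0.8]
finger_gap: 0.502
```

Run:
```python
from h import *
goto((.5716,-.0975,.2,2.2))
```

```text
t 20.225 p [ 0.4391 -0.0493  0.2027] psi 0.733 j6 -0.973 F [-0.022   0.5702 -0.7954] T [-0.0499 -0.0236  0.0102] gap 47.221590992286174
(0.5716, -0.0975, 0.2, 2.2) -> tx,ty,tz [-124.5   66.3    2.5] yaw -1.467
```

Request:
carry_out --targets '[{"tx":-25,"ty":13,"tz":0,"yaw":-0.18,"fingers":90},{"tx":-50,"ty":26,"tz":0,"yaw":-0.36,"fingers":90},{"tx":-75,"ty":40,"tz":0,"yaw":-0.54,"fingers":90},{"tx":-100,"ty":53,"tz":0,"yaw":-0.72,"fingers":90},{"tx":-124,"ty":66,"tz":0,"yaw":-0.9,"fingers":90}]'

```text
t: 20.85
tool_pos: [0.5711, -0.0982, 0.202]
orientation: [-0.001, -0.031, 1.0, 0.0]
force: [-0.2, -0.6, -1.1]
finger_gap: 0.955
```

Request:
carry_out --targets '[{"tx":0,"ty":0,"tz":0,"yaw":-0.18,"fingers":90},{"tx":0,"ty":0,"tz":0,"yaw":-0.36,"fingers":90},{"tx":0,"ty":0,"tz":0,"yaw":-0.54,"fingers":90},{"tx":0,"ty":0,"tz":0,"yaw":-0.56,"fingers":90}]'

```text
t: 21.35
tool_pos: [0.5699, -0.098, 0.2022]
orientation: [-0.0, -0.303, 0.953, 0.001]
force: [-0.8, 0.5, -0.5]
finger_gap: 0.958
```

Run:
```python
from h import *
goto((.5716,-.0975,.2,2.2),(.5716,-.0975,.115,2.2))
s,p,R,psi=pose();ims=[]
for n in("scene","top"):
    c=capture(n);x,y=proj(c,[(.5716,-.0975,.2)])[0].astype(int);x0=max(0,x-70);y0=max(0,y-70)
    print(n,x0,y0,proj(c,[p+[0,0,.036],p+[0,0,.036]+R@[0,.047,0],p+[0,0,.036]-R@[0,.047,0],(.5716,-.0975,.181)]).round(1).tolist());im=c["image"][y0:y0+130,x0:x0+140,::-1]
    ims.append(cv2.convertScaleAbs(cv2.resize(im,None,fx=2.8,fy=2.8,interpolation=cv2.INTER_CUBIC),alpha=1.5))
cv2.imwrite("pics/z15.png",np.hstack(ims))
```

```text
t 21.35 p [ 0.5699 -0.098   0.2022] psi 2.186 j6 -2.454 F [-0.8413  0.5184 -0.4808] T [0.0848 0.0335 0.0407] gap 90.0815952211996
(0.5716, -0.0975, 0.2, 2.2) -> tx,ty,tz [-1.7 -0.5  2.2] yaw -0.014
(0.5716, -0.0975, 0.115, 2.2) -> tx,ty,tz [-1.7 -0.7 87.2] yaw -0.014
scene 186 134 [[255.7, 186.8], [279.8, 181.1], [230.9, 192.7], [257.5, 213.3]]
top 290 160 [[362.3, 229.0], [344.9, 240.9], [379.5, 217.2], [359.9, 232.3]]
```

View pics/z15.png

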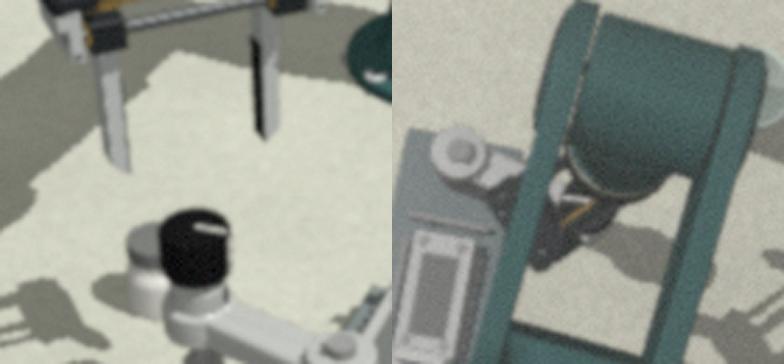

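The fingertips at (229,195) and (281,184) straddle the knob evenly. I'll descend and grip.

Request:
carry_out --targets '[{"tx":-2,"ty":0,"tz":30,"yaw":0,"fingers":90},{"tx":-2,"ty":0,"tz":65,"yaw":0,"fingers":90},{"tx":-2,"ty":0,"tz":85,"yaw":0,"fingers":90},{"tx":-2,"ty":0,"tz":85,"yaw":0,"fingers":20},{"tx":-2,"ty":0,"tz":85,"yaw":0,"fingers":20}]' --newtons 15

```text
t: 22.08
tool_pos: [0.5713, -0.0979, 0.1196]
orientation: [0.001, -0.302, 0.953, -0.0]
force: [0.3, -0.3, 0.3]
finger_gap: 0.783
```

Request:
carry_out --targets '[{"tx":0,"ty":0,"tz":0,"yaw":0,"fingers":20},{"tx":0,"ty":0,"tz":0,"yaw":0,"fingers":20},{"tx":0,"ty":0,"tz":0,"yaw":0,"fingers":20}]'

```text
t: 22.45
tool_pos: [0.5715, -0.1002, 0.1199]
orientation: [0.001, -0.302, 0.953, -0.003]
force: [1.1, -5.0, 1.9]
finger_gap: 0.508
```

```bash
cat > arc.py <<'E'
from h import *
import sys
# arc: hub relative to knob known; rotate about hub by -phi
th0,phis=float(sys.argv[1]),[float(x) for x in sys.argv[2:]]
s,p,R,psi=pose()
print("t",s["t"],"p",p,"psi",psi,"j6",s["qpos"][5],"F",s["force"],"T",s["torque"],"gap",s["finger_gap"]*94)
a=np.pi-.181+th0
hub=p[:2]-.12*np.array([np.cos(a),np.sin(a)])
print("hub implied",hub)
for f in phis:
    b=a-f
    q=np.r_[hub+.12*np.array([np.cos(b),np.sin(b)]),p[2]]
    print(round(th0-f,3),(R.T@(q-p)*1000).round(1)[:2],"yaw",f)
E
python3 arc.py 1.305 .13 .26 .39 .52 .65
```

```text
t 22.45 p [ 0.5715 -0.1002  0.1199] psi 2.183545715653389 j6 -2.4525183444335954 F [ 1.118  -4.9718  1.8538] T [-0.8473 -0.1532 -0.0734] gap 47.79706630535855
hub implied [0.6233 0.0081]
1.175 [ 6.7 14.1] yaw 0.13
1.045 [11.6 28.9] yaw 0.26
0.915 [14.5 44.2] yaw 0.39
0.785 [15.3 59.8] yaw 0.52
0.655 [14.2 75.3] yaw 0.65
```

The knob is gripped at 47.8 mm, and the hub position this implies matches the camera's. Now the swing.

Request:
carry_out --targets '[{"tx":6.7,"ty":14.1,"tz":0,"yaw":0.13,"fingers":20},{"tx":11.6,"ty":28.9,"tz":0,"yaw":0.26,"fingers":20},{"tx":14.5,"ty":44.2,"tz":0,"yaw":0.39,"fingers":20},{"tx":15.3,"ty":59.8,"tz":0,"yaw":0.52,"fingers":20},{"tx":14.2,"ty":75.3,"tz":0,"yaw":0.65,"fingers":20}]'

```text
t: 23.08
tool_pos: [0.5161, -0.0462, 0.1198]
orientation: [0.002, 0.021, 1.0, -0.002]
force: [1.2, -2.7, 1.0]
finger_gap: 0.507
```

```bash
python3 arc.py .655 .13 .26 .39 .52 .64
python3 - <<'E'
from h import *
s,p,R,psi=pose();v=p[:2]-[.6231,.0086];print("bridge",(np.arctan2(v[1],v[0])-(np.pi-.181))%(2*np.pi),np.hypot(*v))
E
```

```text
t 23.075 p [ 0.5161 -0.0462  0.1198] psi 1.5289744763546882 j6 -1.7254748120283065 F [ 1.1841 -2.7304  1.0426] T [-0.6717 -0.2556 -0.0761] gap 47.66632199211325
hub implied [0.6228 0.0086]
0.525 [ 6.8 14. ] yaw 0.13
0.395 [11.7 28.8] yaw 0.26
0.265 [14.7 44.1] yaw 0.39
0.135 [15.6 59.7] yaw 0.52
0.015 [14.7 74.1] yaw 0.64
bridge 0.6542446121028851 0.12024632009453025
```

Request:
carry_out --targets '[{"tx":6.8,"ty":14,"tz":0,"yaw":0.13,"fingers":20},{"tx":11.7,"ty":28.8,"tz":0,"yaw":0.26,"fingers":20},{"tx":14.7,"ty":44.1,"tz":0,"yaw":0.39,"fingers":20},{"tx":15.6,"ty":59.7,"tz":0,"yaw":0.52,"fingers":20},{"tx":14.7,"ty":74.1,"tz":0,"yaw":0.64,"fingers":20}]'

```text
t: 23.7
tool_pos: [0.5042, 0.0291, 0.1198]
orientation: [0.002, 0.334, 0.943, -0.001]
force: [1.6, -2.8, 1.6]
finger_gap: 0.509
```

```bash
cat > br.py <<'E'
from h import *
s,p,R,psi=pose();v=p[:2]-[.6230,.0086];print("bridge",(np.arctan2(v[1],v[0])-(np.pi-.181)+3)%(2*np.pi)-3,np.hypot(*v))
goto((*p[:3],psi))
E
python3 br.py;python3 arc.py .015 .03 .045
```

```text
bridge 0.010051992910923513 0.1205469635901308
t 23.7 p [0.5042 0.0291 0.1198] psi 0.89 j6 -0.943 F [ 1.5517 -2.8132  1.6167] T [-0.7558 -0.2803 -0.0025] gap 47.87315901590444
(np.float64(0.5042101364267287), np.float64(0.029107041303999055), np.float64(0.11980866447917224), np.float64(0.8901248286055541)) -> tx,ty,tz [0. 0. 0.] yaw 0.0
t 23.7 p [0.5042 0.0291 0.1198] psi 0.8901248286055541 j6 -0.9427959371411322 F [ 1.5517 -2.8132  1.6167] T [-0.7558 -0.2803 -0.0025] gap 47.87315901590444
hub implied [0.6226 0.0093]
-0.015 [1.7 3.2] yaw 0.03
-0.03 [2.6 4.8] yaw 0.045
```

Request:
carry_out --targets '[{"tx":1.7,"ty":3.2,"tz":0,"yaw":0,"fingers":20},{"tx":2.6,"ty":4.8,"tz":0,"yaw":0,"fingers":20}]'

```text
t: 23.95
tool_pos: [0.505, 0.0333, 0.1198]
orientation: [0.002, 0.331, 0.944, -0.002]
force: [0.3, -8.2, 4.4]
finger_gap: 0.507
```

```bash
python3 br.py
```

```text
bridge -0.02485999889824475 0.12059274072184237
t 23.95 p [0.505  0.0333 0.1198] psi 0.896 j6 -0.939 F [ 0.3115 -8.1999  4.4388] T [-1.6113  0.1536 -0.0145] gap 47.65594248263294
(np.float64(0.5049535080753111), np.float64(0.03325025069000045), np.float64(0.11975865507697576), np.float64(0.8960087972678025)) -> tx,ty,tz [0. 0. 0.] yaw 0.0
```

Request:
carry_out --targets '[{"tx":1,"ty":2,"tz":0,"yaw":0,"fingers":20},{"tx":1,"ty":2,"tz":0,"yaw":0,"fingers":20}]'

```text
t: 24.2
tool_pos: [0.505, 0.0333, 0.1198]
orientation: [0.002, 0.332, 0.943, -0.004]
force: [-1.4, -10.8, 5.1]
finger_gap: 0.509
```

```bash
python3 br.py
```

```text
bridge -0.025408836637550447 0.12059236416645844
t 24.2 p [0.505  0.0333 0.1198] psi 0.895 j6 -0.935 F [ -1.3697 -10.8264   5.0745] T [-2.0699  0.2906 -0.022 ] gap 47.84744691241815
(np.float64(0.5049674234039704), np.float64(0.03331495817026868), np.float64(0.11977337917806807), np.float64(0.8947175101487186)) -> tx,ty,tz [0. 0. 0.] yaw 0.0
```

The bridge is against its stop: force is rising with no further motion. I'll ease the push, firm up the grip and turn clockwise.

Request:
carry_out --targets '[{"tx":-1,"ty":-2,"tz":0,"yaw":0,"fingers":20},{"tx":-1,"ty":-2,"tz":0,"yaw":0,"fingers":20}]' --newtons 30

```text
t: 24.45
tool_pos: [0.505, 0.0332, 0.1198]
orientation: [0.001, 0.331, 0.943, -0.001]
force: [0.2, -7.4, 4.8]
finger_gap: 0.508
```

```bash
python3 br.py; python3 look.py 16
```

```text
bridge -0.02453186831112264 0.12056689686185845
t 24.45 p [0.505  0.0332 0.1198] psi 0.895 j6 -0.939 F [ 0.2045 -7.4173  4.8396] T [-1.2462  0.0459  0.0408] gap 47.76342296236559
(np.float64(0.5049707258425211), np.float64(0.0332062402808048), np.float64(0.1197941157752816), np.float64(0.8951110777651801)) -> tx,ty,tz [0. 0. 0.] yaw 0.0
```

View pics/scene16z.png

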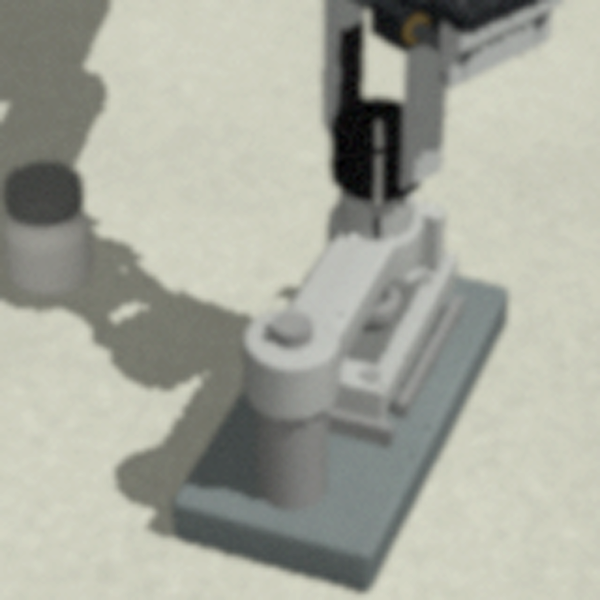

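Request:
carry_out --targets '[{"tx":0,"ty":0,"tz":0,"yaw":0.15,"fingers":20},{"tx":0,"ty":0,"tz":0,"yaw":0.3,"fingers":20},{"tx":0,"ty":0,"tz":0,"yaw":0.45,"fingers":20},{"tx":0,"ty":0,"tz":0,"yaw":0.6,"fingers":20}]'

```text
t: 25.05
tool_pos: [0.5059, 0.0338, 0.1198]
orientation: [0.002, 0.597, 0.802, 0.0]
force: [1.2, -5.7, 4.2]
finger_gap: 0.504
```

```bash
python3 br.py
```

```text
bridge -0.03117546468382759 0.11981275493728595
t 25.05 p [0.5059 0.0338 0.1198] psi 0.291 j6 -0.334 F [ 1.1735 -5.6679  4.1544] T [-1.0403 -0.3344 -0.0145] gap 47.33055349362503
(np.float64(0.5058740336801418), np.float64(0.033831017801539257), np.float64(0.11981990357185421), np.float64(0.29077187913975117)) -> tx,ty,tz [0. 0. 0.] yaw 0.0
```

The bridge lies in line over the bed. The white mark on the knob's side at (378,190) lines up with the dark mark on the collar at (376,230), which gives me a slip gauge.

Request:
carry_out --targets '[{"tx":0,"ty":0,"tz":0,"yaw":0.15,"fingers":20},{"tx":0,"ty":0,"tz":0,"yaw":0.3,"fingers":20}]'

```text
t: 25.3
tool_pos: [0.5064, 0.0339, 0.1198]
orientation: [0.003, 0.71, 0.704, 0.001]
force: [3.7, -5.6, 3.2]
finger_gap: 0.507
```

```bash
python3 br.py; python3 look.py 17
```

```text
bridge -0.03266748016052512 0.11930987518310465
t 25.3 p [0.5064 0.0339 0.1198] psi -0.009 j6 -0.034 F [ 3.6522 -5.6193  3.1942] T [-1.0451 -0.6017  0.0695] gap 47.65529792145763
(np.float64(0.506403253279119), np.float64(0.03389911006961955), np.float64(0.11981091632196728), np.float64(-0.009178075319862547)) -> tx,ty,tz [0. 0. 0.] yaw 0.0
```

View pics/scene17z.png

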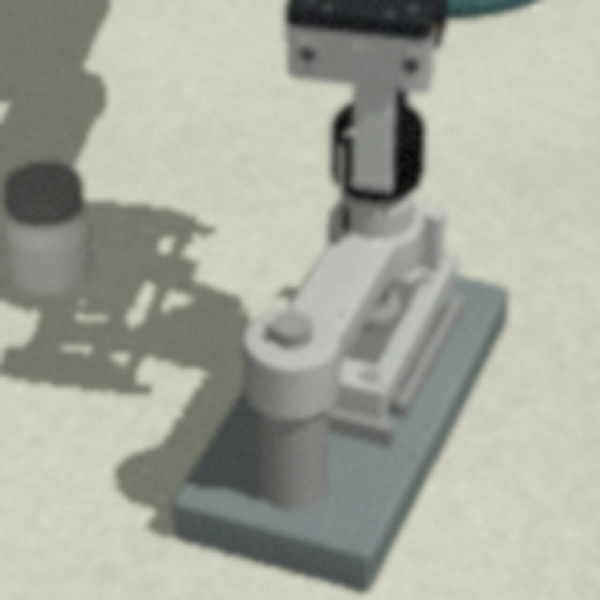

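The knob's line moved to (340,150) and the collar mark to (345,215), so they are turning together with no slip yet.

Request:
carry_out --targets '[{"tx":0,"ty":0,"tz":0,"yaw":0.15,"fingers":20},{"tx":0,"ty":0,"tz":0,"yaw":0.3,"fingers":20}]'

```text
t: 25.65
tool_pos: [0.5069, 0.0338, 0.1198]
orientation: [0.003, 0.808, 0.59, 0.002]
force: [5.5, -5.4, 2.3]
finger_gap: 0.505
```

```bash
python3 br.py
```

```text
bridge -0.03253544801655206 0.11875920249047632
t 25.65 p [0.5069 0.0338 0.1198] psi -0.309 j6 0.266 F [ 5.4712 -5.3705  2.3034] T [-1.1464 -0.7752  0.0377] gap 47.436582377684324
(np.float64(0.5069380797065748), np.float64(0.03376701877411328), np.float64(0.11979266555738008), np.float64(-0.3091779706139221)) -> tx,ty,tz [0. 0. 0.] yaw 0.0
```

Request:
carry_out --targets '[{"tx":0,"ty":0,"tz":0,"yaw":0.15,"fingers":20}]'

```text
t: 25.78
tool_pos: [0.5072, 0.0337, 0.1198]
orientation: [0.003, 0.849, 0.528, 0.002]
force: [4.8, -5.8, 2.5]
finger_gap: 0.502
```

```bash
python3 br.py;  python3 look.py 18
```

```text
bridge -0.03217538567846878 0.11847116256016837
t 25.775 p [0.5072 0.0337 0.1198] psi -0.459 j6 0.416 F [ 4.8273 -5.7711  2.5197] T [-1.1208 -1.0084  0.1102] gap 47.22014793153884
(np.float64(0.5072105454058232), np.float64(0.03366428860233051), np.float64(0.11984737269361737), np.float64(-0.4591503846151826)) -> tx,ty,tz [0. 0. 0.] yaw 0.0
```

View pics/scene18z.png

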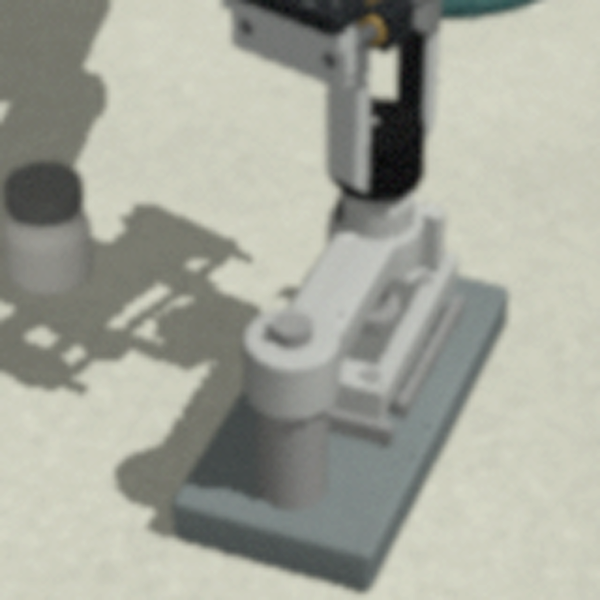

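Request:
carry_out --targets '[{"tx":0,"ty":0,"tz":0,"yaw":0.15,"fingers":20}]'

```text
t: 26.0
tool_pos: [0.5075, 0.0335, 0.1199]
orientation: [0.003, 0.886, 0.463, 0.003]
force: [6.8, -4.5, 2.0]
finger_gap: 0.501
```

```bash
cat > tq.py <<'E'
from h import *
T=[]
for i in range(4):
    s,p,R,psi=pose();T.append(np.r_[s["torque"][2],s["force"]]);capture("top")
print("t",s["t"],"psi",round(psi,3),"turn",round(.895-psi,3),"Tz",np.round([x[0] for x in T],3),"F",np.mean(T,0)[1:],p)
E
python3 tq.py
```

```text
t 26.15 psi -0.605 turn 1.5 Tz [0.209 0.057 0.031 0.035] F [ 6.145  -5.3937  2.1925] [0.5075 0.0335 0.1199]
```

Request:
carry_out --targets '[{"tx":0,"ty":0,"tz":0,"yaw":0.15,"fingers":20}]'

```text
t: 26.32
tool_pos: [0.5077, 0.0333, 0.12]
orientation: [0.003, 0.919, 0.395, 0.003]
force: [6.9, -5.3, 2.7]
finger_gap: 0.505
```

```bash
python3 tq.py
```

```text
t 26.475 psi -0.755 turn 1.65 Tz [0.121 0.015 0.038 0.088] F [ 6.2314 -5.5797  2.1815] [0.5076 0.0333 0.1199]
```

Request:
carry_out --targets '[{"tx":0,"ty":0,"tz":0,"yaw":0.15,"fingers":20}]'

```text
t: 26.65
tool_pos: [0.5078, 0.0331, 0.1199]
orientation: [0.003, 0.946, 0.325, 0.003]
force: [6.5, -7.2, 1.2]
finger_gap: 0.507
```

```bash
python3 tq.py; python3 look.py 19
```

```text
t 26.8 psi -0.905 turn 1.8 Tz [0.03  0.058 0.007 0.01 ] F [ 6.2561 -6.5983  1.6432] [0.5078 0.0331 0.1199]
```

View pics/scene19z.png

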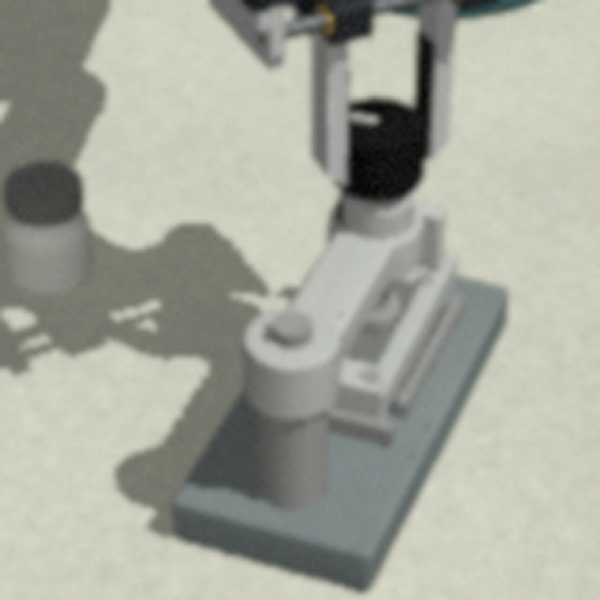

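Run:
```python
import cv2,numpy as np
r=[]
for k in(16,17,18,19):
    i=cv2.imread(f"pics/scene{k}.png")[195:265,312:352]
    r.append(cv2.convertScaleAbs(cv2.resize(i,None,fx=5,fy=8,interpolation=cv2.INTER_CUBIC),alpha=1.6))
cv2.imwrite("pics/z20.png",np.hstack(r))
```

```text
(no output)
```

View pics/z20.png

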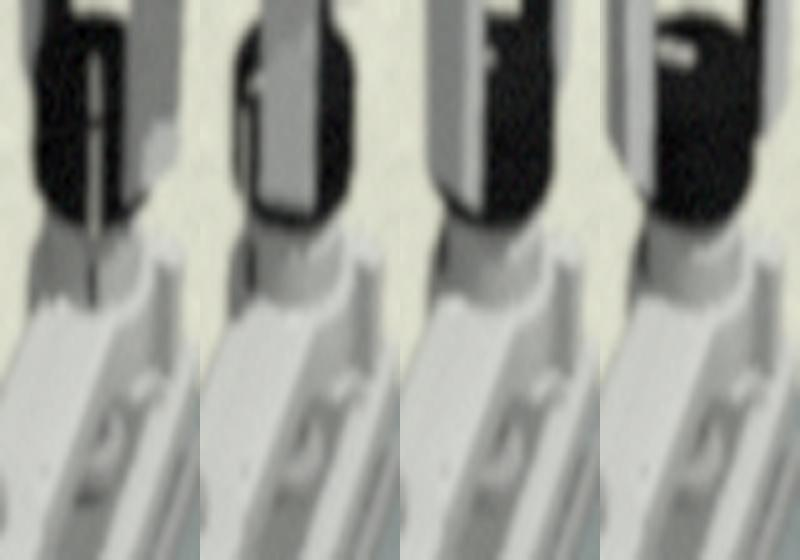

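The collar mark sits at panel x = 40 in both the last two pictures (turn 1.35 and 1.8), so the screw has stopped and the knob has begun to slip, by roughly 0.4 to 0.7 rad. I'll add about 0.95 rad to rest near the middle of the allowed range.

Request:
carry_out --targets '[{"tx":0,"ty":0,"tz":0,"yaw":0.15,"fingers":20},{"tx":0,"ty":0,"tz":0,"yaw":0.3,"fingers":20},{"tx":0,"ty":0,"tz":0,"yaw":0.45,"fingers":20}]'

```text
t: 27.32
tool_pos: [0.5081, 0.0324, 0.1199]
orientation: [0.003, 0.994, 0.105, 0.004]
force: [6.7, -6.7, 2.2]
finger_gap: 0.507
```

```bash
python3 tq.py; python3 look.py 20
python3 - <<'E'
import cv2,numpy as np
r=[]
for k in(17,18,19,20):
    i=cv2.imread(f"pics/scene{k}.png")[192:238,312:352]
    r.append(cv2.convertScaleAbs(cv2.resize(i,None,fx=5,fy=10,interpolation=cv2.INTER_CUBIC),alpha=1.6))
cv2.imwrite("pics/z21.png",np.hstack(r))
E
```

```text
t 27.475 psi -1.355 turn 2.25 Tz [0.229 0.088 0.075 0.052] F [ 6.7511 -7.9208  1.34  ] [0.5081 0.0324 0.1199]
```

View pics/z21.png

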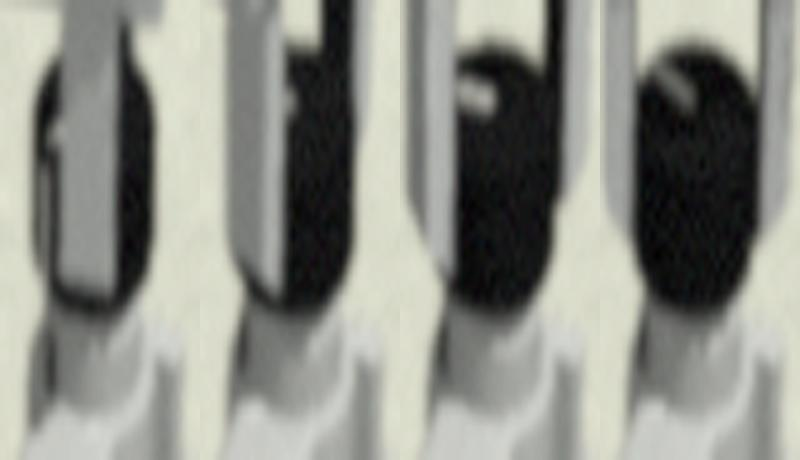

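The screw stays put while the knob line rotates. Torque peaked at turns 1.5 and 2.25, about 0.75 rad apart, which puts the second click about here. Another 0.4 rad should bring it to rest midway after it.

Request:
carry_out --targets '[{"tx":0,"ty":0,"tz":0,"yaw":0.14,"fingers":20},{"tx":0,"ty":0,"tz":0,"yaw":0.28,"fingers":20},{"tx":0,"ty":0,"tz":0,"yaw":0.4,"fingers":20}]'

```text
t: 28.0
tool_pos: [0.508, 0.0317, 0.12]
orientation: [0.003, 0.996, -0.094, 0.004]
force: [6.4, -8.7, 2.0]
finger_gap: 0.503
```

```bash
python3 tq.py; python3 look.py 21
python3 - <<'E'
import cv2,numpy as np
r=[]
for k in(18,19,20,21):
    i=cv2.imread(f"pics/scene{k}.png")[192:238,312:352]
    r.append(cv2.convertScaleAbs(cv2.resize(i,None,fx=5,fy=10,interpolation=cv2.INTER_CUBIC),alpha=1.6))
cv2.imwrite("pics/z22.png",np.hstack(r))
E
```

```text
t 28.15 psi -1.756 turn 2.651 Tz [ 0.079  0.079 -0.009 -0.046] F [ 6.3753 -8.8154  1.8645] [0.508  0.0316 0.1199]
```

View pics/z22.png

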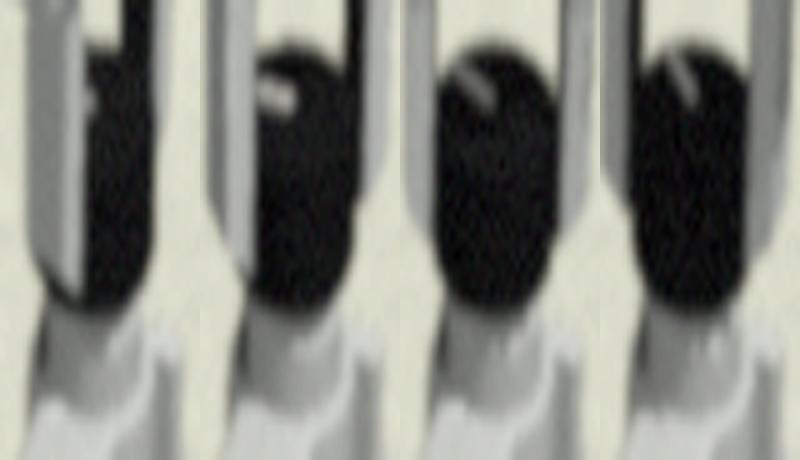

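The collar mark hasn't moved and the knob line has turned on, so the estimated slip is about 1.5 with low residual torque. I'll release and lift clear.

Request:
carry_out --targets '[{"tx":0,"ty":0,"tz":0,"yaw":0,"fingers":85},{"tx":0,"ty":0,"tz":0,"yaw":0,"fingers":85},{"tx":0,"ty":0,"tz":0,"yaw":0,"fingers":85},{"tx":0,"ty":0,"tz":0,"yaw":0,"fingers":85},{"tx":0,"ty":0,"tz":-20,"yaw":0,"fingers":85}]'

```text
t: 28.92
tool_pos: [0.5028, 0.0359, 0.1366]
orientation: [-0.0, 0.996, -0.092, -0.002]
force: [0.0, 0.1, 1.7]
finger_gap: 0.899
```

Request:
carry_out --targets '[{"tx":0,"ty":0,"tz":-50,"yaw":0,"fingers":85},{"tx":0,"ty":0,"tz":-110,"yaw":0,"fingers":85},{"tx":60,"ty":0,"tz":-110,"yaw":0,"fingers":85},{"tx":120,"ty":0,"tz":-110,"yaw":0,"fingers":85},{"tx":180,"ty":0,"tz":-110,"yaw":0,"fingers":85}]'

```text
t: 29.55
tool_pos: [0.683, 0.0026, 0.2488]
orientation: [-0.0, 0.996, -0.092, 0.0]
force: [0.3, 0.4, 1.2]
finger_gap: 0.905
```

```bash
python3 br.py; python3 look.py 22
```

```text
bridge 3.2225774591544303 0.06029643202896677
t 29.55 p [0.683  0.0026 0.2488] psi -1.754 j6 1.675 F [0.3389 0.3541 1.1903] T [ 0.0282  0.1147 -0.0059] gap 85.02985063269223
(np.float64(0.6829951095488945), np.float64(0.0025794895864259277), np.float64(0.2488217849931803), np.float64(-1.7541823434342416)) -> tx,ty,tz [0. 0. 0.] yaw 0.0
```

View pics/z22.png

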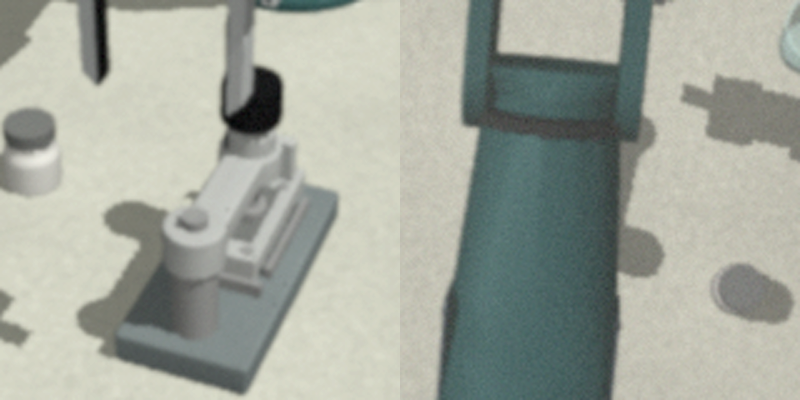

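View pics/top22.png

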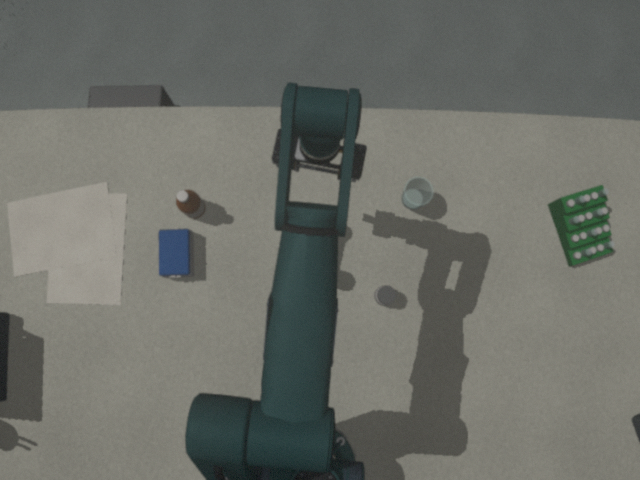

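Request:
carry_out --targets '[{"tx":-30,"ty":-50,"tz":0,"yaw":0,"fingers":85},{"tx":-80,"ty":-90,"tz":0,"yaw":0,"fingers":85},{"tx":-130,"ty":-130,"tz":0,"yaw":0,"fingers":85},{"tx":-180,"ty":-170,"tz":0,"yaw":0,"fingers":85},{"tx":-230,"ty":-210,"tz":0,"yaw":0,"fingers":85}]'

```text
t: 30.28
tool_pos: [0.4952, 0.2479, 0.249]
orientation: [-0.0, 0.996, -0.092, 0.0]
force: [-0.0, 0.3, 0.1]
finger_gap: 0.905
```

Request:
carry_out --targets '[{"tx":-50,"ty":-30,"tz":0,"yaw":0,"fingers":85},{"tx":-100,"ty":-60,"tz":0,"yaw":0,"fingers":85},{"tx":-100,"ty":-60,"tz":0,"yaw":0,"fingers":85}]'

```text
t: 30.65
tool_pos: [0.4068, 0.326, 0.2497]
orientation: [-0.001, 0.996, -0.089, 0.0]
force: [1.2, -0.3, 0.4]
finger_gap: 0.905
```

```bash
python3 br.py; python3 look.py 23;python3 - <<'E'
import cv2,numpy as np
i=cv2.imread("pics/top23.png")
a=cv2.convertScaleAbs(cv2.resize(i[195:310,270:350],None,fx=5,fy=5,interpolation=cv2.INTER_CUBIC),alpha=1.6)
j=cv2.imread("pics/scene23.png")
b=cv2.convertScaleAbs(cv2.resize(j[185:300,290:370],None,fx=5,fy=5,interpolation=cv2.INTER_CUBIC),alpha=1.6)
cv2.imwrite("pics/z24.png",np.hstack([a,b]))
E
```

```text
bridge -0.7917159381654213 0.38401008384380375
t 30.65 p [0.4068 0.326  0.2497] psi -1.748 j6 2.314 F [ 1.2357 -0.2546  0.3541] T [0.0181 0.0873 0.003 ] gap 85.05046851624424
(np.float64(0.4067803918226989), np.float64(0.3259528407520241), np.float64(0.24969237155016297), np.float64(-1.7480285103740034)) -> tx,ty,tz [0. 0. 0.] yaw 0.0
```

View pics/z24.png

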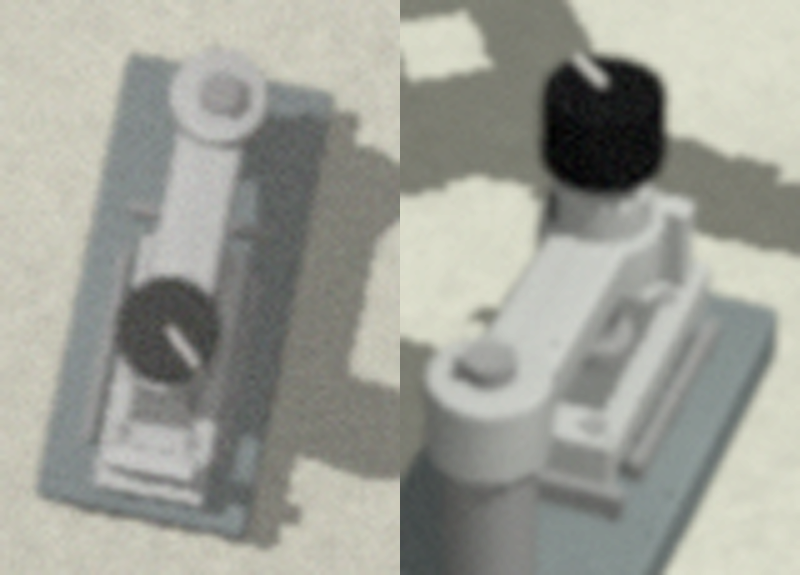

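View pics/top23.png

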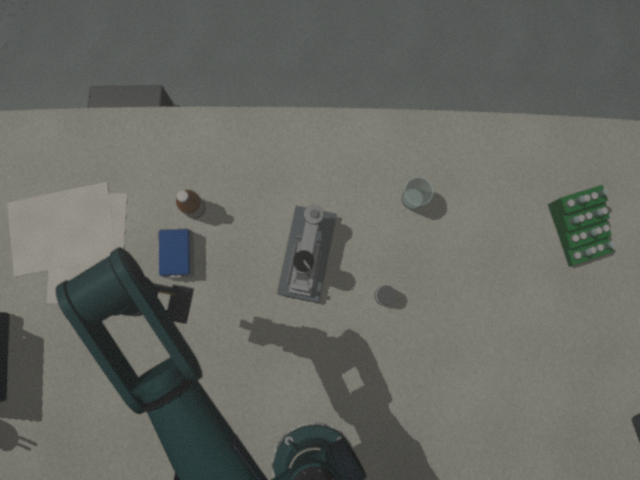

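Run:
```python
from h import *
c=capture("top");f=lambda P:np.array(P)/5.+[270,195]-.4
h=cast(c,f([(219,95)]),.138);k=cast(c,f([(168,331)]),.181);v=(k-h)[0]
print("hub",h,"knob",k,"bridge",np.arctan2(v[1],v[0])%(2*np.pi)-(np.pi-.181))
l=cast(c,f([(199,371),(168,327)]),.181);a=np.arctan2(*(l[0]-l[1])[1::-1]);print("line world",a)
# before: line 1.533 at bridge 1.305 -> swung by -1.305 => 0.228 at home before turning
print("knob turn cw total",(0.228-a)%(2*np.pi))
B=lambda P:bed(P,yaw=-.181)
print("cell corners front etc",B(cast(c,f([(146,235),(97,487),(203,503)]),.03)),B(cast(c,f([(146,235)]),.052)))
print("fin", B(cast(c,f([(107,462),(208,478)]),.09)))
# collar mark in scene: candidates of mark direction vs knob axis
s=capture("scene")
kx=k[0,:2]
for ang in np.arange(-.2,2.2,.2)*-1+0.228:
    P=[kx[0]+.02*np.cos(ang),kx[1]+.02*np.sin(ang),.135]
    print(round(0.228-ang,2),((proj(s,[P])[0]-[290,185]+.4)*5).round(0),end=" ")
```

```text
hub [[0.6223 0.0105 0.138 ]] knob [[0.5039 0.0325 0.181 ]] bridge -0.002904805362395013
line world -2.517196664138907
knob turn cw total 2.7451966641389074
cell corners front etc [[ 61.9122  28.7079]
 [-69.6468  27.9619]
 [-67.2974 -26.4316]] [[58.9702 27.596 ]]
fin [[-59.2936  22.5671]
 [-57.5156 -27.2137]]
-0.2 [223. 207.] 0.0 [213. 208.] 0.2 [202. 208.] 0.4 [192. 206.] 0.6 [183. 204.] 0.8 [175. 200.] 1.0 [168. 195.] 1.2 [163. 190.] 1.4 [160. 185.] 1.6 [158. 179.] 1.8 [159. 173.] 2.0 [162. 167.] 2.2 [166. 162.]
```

Run:
```python
from cell import manip
print(manip.hand_in())
```

```text
the job is handed in; nothing more can be done
None
```

I loaded the flow cell on the press bed, swung the bridge home over it and turned the knob clockwise until it slipped. I handed the job in at about 30.7 s. The hand-in reports no verdict.

**Last checks, from the cameras:**

| Check | Measured | Allowed |
|---|---|---|
| Cell lengthwise on the bed | about -4 to -6 mm | -12 to +6 mm |
| Cell sideways | about +1 to +2 mm | within 6 mm |
| Bridge angle | about 0.00 rad (against its stop) | below 0.06 rad |
| Knob slip | about 1.2 to 1.5 rad, which I take as two clicks | 0.45 to 3.0 rad |

- **Cell:** it sits between the rails with its fin at the front, let go.
- **Knob:** it turned about 2.7 rad in all. The collar mark stopped moving after about 1.2 to 1.5 rad, and torque peaks came 0.75 rad apart.
- **Surroundings:** the tip box, bottle, beaker and jar look unmoved in the pictures, and the arm is clear of everything.

**What disagreed or could not be checked:**
- **Hand height:** the images showed the fingertips about 30 to 38 mm higher than the reported TCP. My first push passed over the knob because of this, so I worked with that offset or with relative moves afterwards.
- **Order of steps:** because of that miss I gripped the cell once too early. I let it go where it lay, swung the bridge, then re-gripped it.
- **Cell position:** the two cameras differed by 2 to 3 mm on the cell's lengthwise position.
- **Foot force:** it can't be read directly. I inferred that the foot presses on the cell because the screw stopped and the knob slipped.

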